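# Store post insulators heavy end down

### The arm

A 7-joint arm with a two-finger parallel gripper is mounted at the origin on the work surface. World frame = base frame: x ahead of the robot, y to its left, z up, the work surface at z = 0. Lengths are in m, angles in rad, forces in N, time in s.
With the tool pointing down it reaches from about 0.4 to 0.85 m from the base axis. Payload 4.4 kg.
Tool frame: the origin (TCP) lies at the very end of the fingers, on their centre line; the grasp point (between the pads) lies 19 mm behind it (robot.tcp_to_grasp is the distance from the TCP to the grasp point, in m); y points along the fingers, x is the direction in which the jaws open and shut, and the axes are right-handed (so a half turn about y gives the same grasp; the last joint's range is limited). The gripper opens to 94 mm and grips with 3 to 60 N. Pads are 16 mm wide; open, the fingers measure 119 mm over their backs; the gripper's body (75 mm by 177 mm) begins 78 mm behind the grasp point.
Start: joints at [-1.293, 0.628, 0.038, 1.517, -0.027, 0.996, -0.02], TCP at [0.219, 0.612, 0.205] pointing down, gripper open.
Joint ranges: [-3.06, 3.06], [-0.37, 2.12], [-1.25, 1.32], [0.18, 2.47], [-1.1, 4.24], [0.23, 1.98], [-2.94, 2.94]. Speed limits (rad/s): [2.57, 2.57, 3.14, 3.14, 3.14, 3.14, 3.14].

### API

Orientations are given as a unit quaternion [x, y, z, w].
In Python, from plant import robot gives the robot as it stands. The module is installed in compiled form; this text tells all that it offers.
- The arm moves only by the tool arm_command, never from a script. Its argument "targets" is a list of rows, each an object of numbers: "dx", "dy", "dz": the shift along the world's x, y, z scaled (see below); "rx", "ry", "rz": the turn, a rotation vector about the world's x, y, z scaled (see below). In form: [{"dx": .., "dy": .., "dz": .., "rx": .., "ry": .., "rz": ..}, ...]. A call has 1 to 10 rows; each row is the pose to reach, as a shift and turn from the pose commanded when the call began; what a row does not reach only later rows make up. The controller multiplies each number of a shift by 0.3 m and each number of a turn by 2 rad. A row lasts 1/8 s, in which the tool goes at most 62.5 mm and 10.7 degrees, less where a joint would pass 70% of its speed; a pose out of reach is approached as far as the arm can. A call with a number of a shift or a turn outside -1 to 1 is refused whole. A call with a gripper value outside its range is refused whole. "jaw" is the gripper command: -1 is fully open, 1 is shut, values between are in proportion, set as the call begins (left out, the last holds). The fingers move at their own pace and stop on an object; "force" is the grip in N (left out, the last holds). Time passes only in rows, so rows that repeat a pose let the fingers close. It gives the time, the measured TCP pose, the force and the opening at its end, in the units of the state.
- robot.state(): the state, without advancing time (a new reading comes with each control period).
- robot.get_image(name): name is "scene" or "side" or "wrist"; returns a dict with "img" (480x640x3 uint8, red, green, blue), "mtx" (3x3 intrinsics, pixels), "world_to_cam" (4x4, takes a point from world to camera coordinates). Camera axes: x right, y down, z forward; pixel columns grow to the right and rows downward; lengths in m; the calibration is good to about 2 mm. A picture is of the moment at which its call begins. There is no depth.
- robot.hand_in(): hands the job in, once; it reports no verdict.
The state is a dict: "time_s": time; "qpos": joint angles; "qvel": joint speeds; "joint_efforts": joint torques, N m; "ee_pos": TCP position; "eef_rot": TCP orientation; "ft_force": force on the tool from outside, world axes, zero at the start; "moment": the same for the moment, N m; "gripper_width": opening from 0.0 (shut) to 1.0 (fully open).
Only numpy, scipy, OpenCV 4.12 (cv2) and the standard library are available. Lean on these libraries where they do the work, as an engineer would, in place of code of your own. Each camera call takes 0.05 s, during which the arm holds its last target. There are 200 camera calls.

### The job

Two post insulators, one brown and one ivory, each hide a heavy metal core in one end. Do the brown one completely first, then the ivory one: lift it by its middle ball to find the heavy end, lay it down on the table again, then take it another way and stand it heavy end down in one of the two empty outer compartments of the red three-compartment bin, one insulator per compartment. Lower them in rather than dropping them, and leave everything else where it is.

Things in the scene. Friction and masses are not known exactly. Their poses are not given: they have to be found in the camera images.
- brown: Brown (terracotta) ribbed post insulator lying loose on the table, 160 mm long, about 0.35 kg. Origin at mid-length on its axis, in the middle of its 32 mm centre ball, 16 mm above the table; x runs along its length. Shaft 22 mm, ribs 29 mm in diameter. One end hides a fixed core of about 0.25 kg, 25 to 50 mm from the origin towards +x or -x (differs by case and insulator); outside both ends look alike.
- ivory: Ivory (off-white) ribbed post insulator lying loose on the table, 160 mm long, about 0.35 kg. Origin at mid-length on its axis, in the middle of its 32 mm centre ball, 16 mm above the table; x runs along its length. Shaft 22 mm, ribs 29 mm in diameter. One end hides a fixed core of about 0.25 kg, 25 to 50 mm from the origin towards +x or -x (differs by case and insulator); outside both ends look alike.
- brown_p (a point): Centre of the brown insulator's bright metal end ball (32 mm diameter), 64 mm from its origin at its +x end; a 32 mm square plate, 6 mm thick, sits 20 mm inward and stops rolling. Held lightly (20 N) by an end ball, the rest swings down and hangs; held by the centre ball it pulls down (0.05 to 0.15 N m) at the core's end: nearly level in a firm grip (60 N), tipping far in a light one.
- brown_m (a point): Centre of the brown insulator's bright metal end ball (32 mm diameter), 64 mm from its origin at its -x end; a 32 mm square plate, 6 mm thick, sits 20 mm inward and stops rolling. Held lightly (20 N) by an end ball, the rest swings down and hangs; held by the centre ball it pulls down (0.05 to 0.15 N m) at the core's end: nearly level in a firm grip (60 N), tipping far in a light one.
- ivory_p (a point): Centre of the ivory insulator's bright metal end ball (32 mm diameter), 64 mm from its origin at its +x end; a 32 mm square plate, 6 mm thick, sits 20 mm inward and stops rolling. Held lightly (20 N) by an end ball, the rest swings down and hangs; held by the centre ball it pulls down (0.05 to 0.15 N m) at the core's end: nearly level in a firm grip (60 N), tipping far in a light one.
- ivory_m (a point): Centre of the ivory insulator's bright metal end ball (32 mm diameter), 64 mm from its origin at its -x end; a 32 mm square plate, 6 mm thick, sits 20 mm inward and stops rolling. Held lightly (20 N) by an end ball, the rest swings down and hangs; held by the centre ball it pulls down (0.05 to 0.15 N m) at the core's end: nearly level in a firm grip (60 N), tipping far in a light one.
- store: Red open-topped storage bin fixed to the table, 188 mm long (its x) by 66 mm wide (its y), 72 mm high, walls 4 mm. Two dividers make three compartments in a row along x, each about 57 mm by 58 mm inside; the outer two are empty, the middle one holds cable lugs. Origin: centre of its underside on the table.
- store_a (a point): Centre of the inner floor (4 mm above the table) of the empty outer compartment at the bin's -x end; axes as the bin's. The rim is 68 mm above this point.
- store_b (a point): Centre of the inner floor (4 mm above the table) of the empty outer compartment at the bin's +x end; axes as the bin's. The rim is 68 mm above this point.
- lug1: Bystander: bare metal cable lug, 73 mm long, 24 mm high, lying between the insulators. Origin at its underside.
- lug2: Bystander: bare metal cable lug, 73 mm long, 24 mm high, beyond the insulators. Origin at its underside.
- wrench: Bystander: wrench lying beyond the insulators.
- driver: Bystander: screwdriver lying beyond the insulators.
- clamp: Bystander: brass busbar clamp, 45 mm long, 69 mm high, beyond the insulators. Origin at its underside.
- cup: Bystander: open grey cup, 72 mm diameter, 70 mm high, on the left beyond the insulators. Origin at its underside.
Mind the look-alikes: they are no part of the job. Leave any blue look-alike of the store alone. Leave any turquoise look-alike of the brown alone.

How it is judged:
On the way, in this order (a step that is already met when the one before it is completed fails the run):
1. the brown insulator is held up clear of the table by its middle ball (height (world z) of brown above 0.05 m and distance between the grasp point and brown below 0.03 m and contact force between brown and the fingers above 0.5 N), for 0.3 s.
2. the brown insulator is laid down on the table again and let go (height (world z) of brown below 0.025 m and contact force between brown and the fingers below 0.1 N and linear speed of brown below 0.03 m/s), for 0.2 s.
3. the brown insulator stands in an outer compartment of the red bin, heavy end down, let go ((((horizontal distance between brown_coregeom and store_a below 0.036 m and z of brown_coregeom in the frame of store_a below 0.06 m and z of brown in the frame of store_a above 0.055 m) and linear speed of brown below 0.03 m/s and contact force between brown and the fingers below 0.1 N) or ((horizontal distance between brown_coregeom and store_b below 0.036 m and z of brown_coregeom in the frame of store_b below 0.06 m and z of brown in the frame of store_b above 0.055 m) and linear speed of brown below 0.03 m/s and contact force between brown and the fingers below 0.1 N))), for 0.2 s.
4. the ivory insulator is held up clear of the table by its middle ball (height (world z) of ivory above 0.05 m and distance between the grasp point and ivory below 0.03 m and contact force between ivory and the fingers above 0.5 N), for 0.3 s.
5. the ivory insulator is laid down on the table again and let go (height (world z) of ivory below 0.025 m and contact force between ivory and the fingers below 0.1 N and linear speed of ivory below 0.03 m/s), for 0.2 s.
At the end, for the whole second after the job is handed in: Both insulators stand in the red bin, one in each outer compartment, heavy end down (leaning on the walls is fine: the core is within 36 mm of the compartment's centre seen from above and less than 60 mm above its floor, mid-length more than 55 mm above the floor), at rest and let go (((((horizontal distance between brown_coregeom and store_a below 0.036 m and z of brown_coregeom in the frame of store_a below 0.06 m and z of brown in the frame of store_a above 0.055 m) and linear speed of brown below 0.03 m/s and contact force between brown and the fingers below 0.1 N) and ((horizontal distance between ivory_coregeom and store_b below 0.036 m and z of ivory_coregeom in the frame of store_b below 0.06 m and z of ivory in the frame of store_b above 0.055 m) and linear speed of ivory below 0.03 m/s and contact force between ivory and the fingers below 0.1 N)) or (((horizontal distance between brown_coregeom and store_b below 0.036 m and z of brown_coregeom in the frame of store_b below 0.06 m and z of brown in the frame of store_b above 0.055 m) and linear speed of brown below 0.03 m/s and contact force between brown and the fingers below 0.1 N) and ((horizontal distance between ivory_coregeom and store_a below 0.036 m and z of ivory_coregeom in the frame of store_a below 0.06 m and z of ivory in the frame of store_a above 0.055 m) and linear speed of ivory below 0.03 m/s and contact force between ivory and the fingers below 0.1 N)))); the robot touches nothing.
It fails at once if another object is moved by more than 30 mm (distance of any of lug1, lug2, wrench, driver, clamp, cup from where it was at the start of the episode above 0.03 m).
It fails at once if an insulator is dropped (falls free faster than 0.9 m/s) ((linear speed of brown above 0.9 m/s and contact force between brown and the fingers below 0.1 N) or (linear speed of ivory above 0.9 m/s and contact force between ivory and the fingers below 0.1 N)).
It also fails if it takes over 72 s, if anything falls off the work surface, if the arm or the gripper's body presses on something with over 40 N, if the wrist force passes 120 N, or if a joint passes its speed limit or range.

## Working session

There is one attempt and no reset: what is moved stays moved. The work goes in short steps, Python scripts to look and compute and a tool call to move; the robot and the scene stay as the last step left them, time stands still between calls to the robot, and variables do not carry over. Pictures are saved under pics/ and viewed, about 8 in all and at most 12, crops included, and the job is handed in when it is done.

Besides the shell and the picture viewer there is one more tool, called as name([rows], argument=value, ...), one row to a line, values as JSON. arm_command: Moves the arm, as the interface text tells. Shifts and turns lie within -1 to 1; 1 stands for 0.3 m of shift or 2 rad of turn. Its arguments: {"type":"object","properties":{"targets":{"type":"array"},"jaw":{"type":"number"},"force":{"type":"number"}},"required":["targets"]}

```bash
mkdir -p pics
cat > h.py <<'E'
import numpy as np, cv2
from plant import robot
def cam(n):
    d=robot.get_image(n); return d["img"],np.array(d["mtx"]),np.array(d["world_to_cam"])
def ray(K,T,uv,z):
    R,t=T[:3,:3],T[:3,3]; c=-R.T@t
    d=R.T@np.linalg.inv(K)@np.array([uv[0],uv[1],1.])
    return c+d*(z-c[2])/d[2]
def proj(K,T,p):
    q=K@(T[:3,:3]@np.array(p)+T[:3,3]); return q[:2]/q[2]
def save(n,img): cv2.imwrite("pics/"+n,img[:,:,::-1])
E
python3 - <<'E'
from h import *
a,K,T=cam("scene"); b,K2,T2=cam("side")
save("s1.png",a); save("d1.png",b)
for T_ in(T,T2): print(-T_[:3,:3].T@T_[:3,3], T_[2,:3])
print(robot.state())
print(robot.tcp_to_grasp)
E
```

```text
[ 0.92450743 -0.38647993  1.03855273] [-0.3362757   0.3810744  -0.86122062]
[ 0.08558525 -0.81518424  0.71364422] [ 0.3820088   0.7288467  -0.56820047]
{'time_s': 0.1, 'qpos': array([-1.29281719,  0.62921541,  0.03843698,  1.51823876, -0.02700323,
        0.99632576, -0.01998835]), 'qvel': array([ 0.00156235, -0.00270139,  0.00096083, -0.00207389, -0.00067404,
       -0.00197103,  0.0009921 ]), 'joint_efforts': array([ 2.50368452e-03, -5.50787866e+01,  1.14731021e+00, -1.87115318e+01,
       -5.21505810e-02,  1.92736537e-02,  5.23697804e-05]), 'ee_pos': array([0.21884662, 0.61142166, 0.20468007]), 'eef_rot': array([ 0.57849212,  0.40663294, -0.40759547, -0.57780832]), 'ft_force': array([0.12923387, 1.07275274, 0.17581815]), 'moment': array([0.05385054, 0.00321496, 0.00469517]), 'gripper_width': 0.9994814089736798}
0.0188
```

View pics/s1.png

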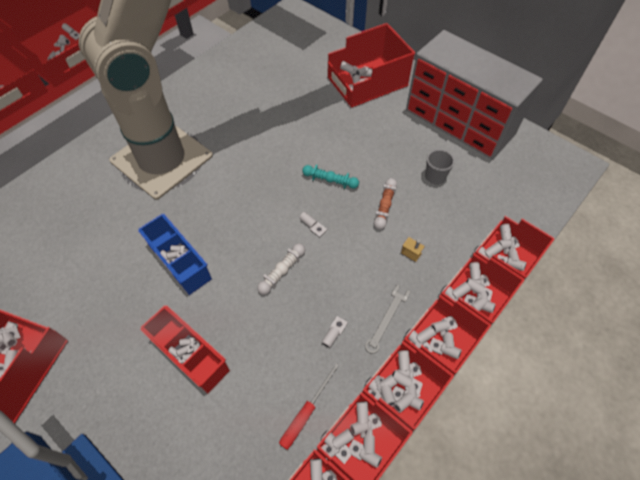

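View pics/d1.png

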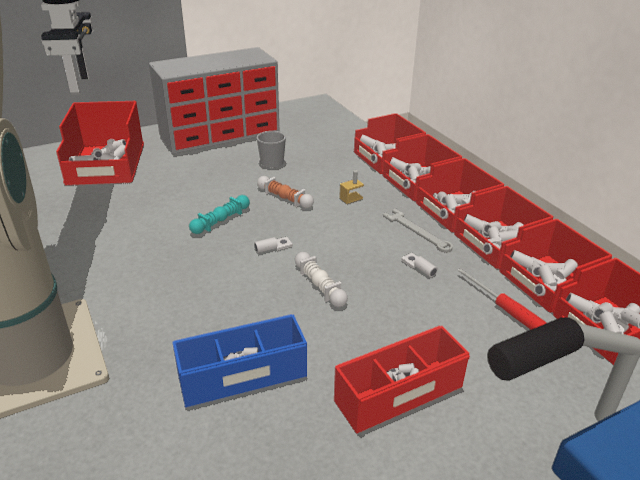

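Scene view: brown at (386,203), its balls at about (391,185) and (380,222). The turquoise look-alike is at (330,177). Ivory is at (282,270), the red three-compartment bin at (185,348) and its blue look-alike at (175,253). Brown and red match the descriptions by colour. Next I measure them with masks and confirm in one enlarged crop.

```bash
cat > m1.py <<'E'
from h import *
S={"scene":dict(brown=(360,170,60,70),ivory=(245,235,75,70),store=(130,295,110,105)),
   "side":dict(brown=(245,165,80,55),ivory=(280,240,80,75),store=(325,315,155,125))}
tiles=[]
for n in S:
    im,K,T=cam(n); hsv=cv2.cvtColor(im,cv2.COLOR_RGB2HSV).astype(int); H,Sa,V=hsv[...,0],hsv[...,1],hsv[...,2]
    vis=cv2.resize(im,None,fx=4,fy=4,interpolation=cv2.INTER_CUBIC)
    for o,(x,y,w,h) in S[n].items():
        red=((H<12)|(H>170))&(Sa>90)
        if o=="store": m=red
        elif o=="brown": m=(V>185)|(red&(V>90))
        else: m=V>185
        mm=np.zeros(m.shape,np.uint8); mm[y:y+h,x:x+w]=m[y:y+h,x:x+w]
        if o!="store": mm=cv2.morphologyEx(mm,cv2.MORPH_CLOSE,np.ones((5,5)))
        c=max(cv2.findContours(mm,cv2.RETR_EXTERNAL,cv2.CHAIN_APPROX_NONE)[0],key=cv2.contourArea)
        if o=="store":
            hull=cv2.convexHull(c); ap=cv2.approxPolyDP(hull,4,True)[:,0]
            for p in ap: print(n,o,p,ray(K,T,p,.072).round(4),ray(K,T,p,0).round(4)); cv2.circle(vis,tuple(int(v)*4+2 for v in p),4,(0,255,0),1)
        else:
            pts=c[:,0].astype(float); mu=pts.mean(0); d=np.linalg.svd(pts-mu)[2][0] if 0 else cv2.fitLine(c,cv2.DIST_L2,0,.01,.01)[:2,0]
            s=(pts-mu)@d; e=[pts[s>s.max()-1.5].mean(0),pts[s<s.min()+1.5].mean(0)]
            P=[ray(K,T,q,.016) for q in e]; L=np.linalg.norm(P[0]-P[1]); mid=(P[0]+P[1])/2
            print(n,o,[q.round(1) for q in e],"P",P[0].round(4),P[1].round(4),"L",L.round(4),"mid",mid.round(4),"ang",np.degrees(np.arctan2(*(P[0]-P[1])[1::-1])).round(1))
            u=(P[0]-P[1])/L
            for k in(-.064,0,.064): cv2.circle(vis,tuple(int(v*4+2) for v in proj(K,T,mid+k*u)),5,(255,0,255),1)
        tiles.append(cv2.resize(vis[4*y:4*(y+h),4*x:4*(x+w)],(260,290)))
save("c1.png",np.vstack([np.hstack(tiles[:3]),np.hstack(tiles[3:])]))
E
python3 m1.py
```

```text
scene brown [array([389. , 189.4]), array([379.5, 222.8])] P [0.5481 0.3175 0.016 ] [0.5929 0.218  0.016 ] L 0.1091 mid [0.5705 0.2677 0.016 ] ang 114.3
scene ivory [array([299.6, 246.4]), array([262.2, 287.4])] P [0.4876 0.0352 0.016 ] [ 0.4963 -0.1041  0.016 ] L 0.1395 mid [ 0.4919 -0.0344  0.016 ] ang 93.6
scene store [163 306] [ 0.3892 -0.2916  0.072 ] [ 0.3494 -0.2845  0.    ]
scene store [225 359] [ 0.5758 -0.2844  0.072 ] [ 0.5498 -0.2767 -0.    ]
scene store [228 371] [ 0.5983 -0.2974  0.072 ] [ 0.574  -0.2907  0.    ]
scene store [208 392] [ 0.599 -0.352  0.072] [ 0.5747 -0.3494  0.    ]
scene store [141 330] [ 0.3969 -0.3573  0.072 ] [ 0.3576 -0.3551  0.    ]
side brown [array([310.5, 198.3]), array([259.5, 178.5])] P [0.605  0.2224 0.016 ] [0.538  0.3549 0.016 ] L 0.1485 mid [0.5715 0.2887 0.016 ] ang -63.2
side ivory [array([342.6, 297.6]), array([299.1, 253.4])] P [ 0.5047 -0.1057  0.016 ] [0.493 0.047 0.016] L 0.1531 mid [ 0.4989 -0.0293  0.016 ] ang -85.6
side store [468 352] [ 0.5761 -0.3512  0.072 ] [ 0.6312 -0.2992 -0.    ]
side store [461 387] [ 0.5253 -0.4     0.072 ] [ 0.5746 -0.3534  0.    ]
side store [355 432] [ 0.3582 -0.399   0.072 ] [ 0.3888 -0.3523  0.    ]
side store [334 400] [ 0.3588 -0.3418  0.072 ] [ 0.3895 -0.2887  0.    ]
side store [336 365] [ 0.3913 -0.2875  0.072 ] [ 0.4256 -0.2283  0.    ]
side store [442 326] [ 0.5754 -0.2893  0.072 ] [ 0.6303 -0.2302  0.    ]
```

View pics/c1.png

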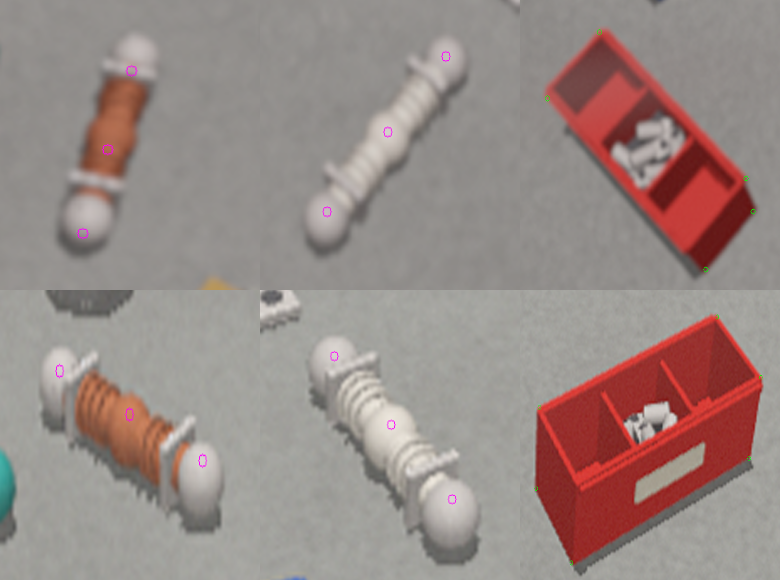

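```bash
cat > m2.py <<'E'
from h import *
from scipy.spatial.transform import Rotation as R
px=dict(brown=dict(scene=[(391.4,182.8),(385.4,202.6),(380.1,222.4)],side=[(264.1,182.8),(284.4,191),(306.5,201)]),
 ivory=dict(scene=[(298.9,250.2),(281.9,268.1),(264,287.4)],side=[(302.5,259.4),(320,277.8),(338.5,297.4)]))
C={n:cam(n)[1:] for n in("scene","side")}
for o in px:
  for n in px[o]:
    P=[ray(*C[n],p,.016) for p in px[o][n]]; d=P[0]-P[2]
    print(o,n,*[p[:2].round(4) for p in P],"L",np.linalg.norm(d).round(4),"ang",np.degrees(np.arctan2(d[1],d[0])).round(1))
  # two-view check of height
  for a,b in zip(px[o]["scene"],px[o]["side"]):
    X=cv2.triangulatePoints(*[C[n][0]@C[n][1][:3] for n in("scene","side")],np.array(a).reshape(2,1),np.array(b).reshape(2,1))[:,0]; print("  tri",(X[:3]/X[3]).round(4))
s=robot.state(); M=R.from_quat(s["eef_rot"]).as_matrix(); print("tool x,y,z cols\n",M.round(3), np.degrees(np.arctan2(M[1,0],M[0,0])))
E
python3 m2.py
```

```text
brown scene [0.5397 0.3392] [0.5665 0.2774] [0.5934 0.2198] L 0.1309 ang 114.3
brown side [0.5398 0.3315] [0.5663 0.277 ] [0.592  0.2161] L 0.1267 ang 114.3
  tri [0.541  0.338  0.0138]
  tri [0.5665 0.2775 0.0157]
  tri [0.5935 0.2201 0.0139]
ivory scene [0.4935 0.0261] [ 0.4961 -0.0369] [ 0.4995 -0.1013] L 0.1276 ang 92.7
ivory side [0.4904 0.0267] [ 0.4946 -0.0383] [ 0.4985 -0.1021] L 0.129 ang 93.6
  tri [0.4917 0.028  0.0141]
  tri [ 0.4955 -0.0365  0.0144]
  tri [ 0.4991 -0.101   0.015 ]
tool x,y,z cols
 [[ 0.337 -0.    -0.941]
 [ 0.941 -0.     0.337]
 [-0.001 -1.    -0.   ]] 70.2984035575666
```

arm_command([
  {"dx": 0.667, "dy": -0.667, "rz": -0.4},
  {"dx": 0.667, "dy": -0.667, "rz": -0.4},
  {"dx": 0.667, "dy": -0.667, "rz": -0.4},
  {"dx": 0.667, "dy": -0.667, "rz": -0.4},
  {"dx": 0.667, "dy": -0.667, "rz": -0.4},
  {"dx": 0.667, "dy": -0.667, "rz": -0.4},
  {"dx": 0.667, "dy": -0.667, "rz": -0.4},
], jaw=-1, force=60)

```text
$.targets[0]: bad value
```

arm_command([
  {"dx": 0.667, "dy": -0.667, "dz": 0, "rx": 0, "ry": 0, "rz": -0.4},
  {"dx": 0.667, "dy": -0.667, "dz": 0, "rx": 0, "ry": 0, "rz": -0.4},
  {"dx": 0.667, "dy": -0.667, "dz": 0, "rx": 0, "ry": 0, "rz": -0.4},
  {"dx": 0.667, "dy": -0.667, "dz": 0, "rx": 0, "ry": 0, "rz": -0.4},
  {"dx": 0.667, "dy": -0.667, "dz": 0, "rx": 0, "ry": 0, "rz": -0.4},
  {"dx": 0.667, "dy": -0.667, "dz": 0, "rx": 0, "ry": 0, "rz": -0.4},
  {"dx": 0.667, "dy": -0.667, "dz": 0, "rx": 0, "ry": 0, "rz": -0.4},
], jaw=-1, force=60)

```text
time_s: 1.18
ee_pos: [0.418, 0.4131, 0.2054]
eef_rot: [-0.691, -0.15, 0.151, 0.691]
ft_force: [-1.0, -0.1, -0.1]
gripper_width: 1.001
```

arm_command([
  {"dx": 0.492, "dy": -0.448, "dz": 0, "rx": 0, "ry": 0, "rz": 0},
  {"dx": 0.492, "dy": -0.448, "dz": -0.2, "rx": 0, "ry": 0, "rz": 0},
  {"dx": 0.492, "dy": -0.448, "dz": -0.4, "rx": 0, "ry": 0, "rz": 0},
  {"dx": 0.492, "dy": -0.448, "dz": -0.4, "rx": 0, "ry": 0, "rz": 0},
  {"dx": 0.492, "dy": -0.448, "dz": -0.4, "rx": 0, "ry": 0, "rz": 0},
  {"dx": 0.492, "dy": -0.448, "dz": -0.4, "rx": 0, "ry": 0, "rz": 0},
], jaw=-0.4, force=60)

```text
time_s: 1.92
ee_pos: [0.5658, 0.2801, 0.0857]
eef_rot: [-0.69, -0.151, 0.151, 0.692]
ft_force: [-0.2, 1.7, 0.4]
gripper_width: 0.701
```

Run:
```python
from h import *
w,K,T=cam("wrist"); s=robot.state(); print(s["ee_pos"],s["gripper_width"])
print(proj(K,T,[.5665,.277,.016]))
sc=cam("side")[0]
save("w1.png",np.hstack([cv2.resize(w,(400,300)),cv2.resize(sc[130:280,190:390],(400,300))]))
```

```text
[0.56604232 0.28066719 0.08648582] 0.6995076302065573
[318.91061726 259.52118525]
```

View pics/w1.png

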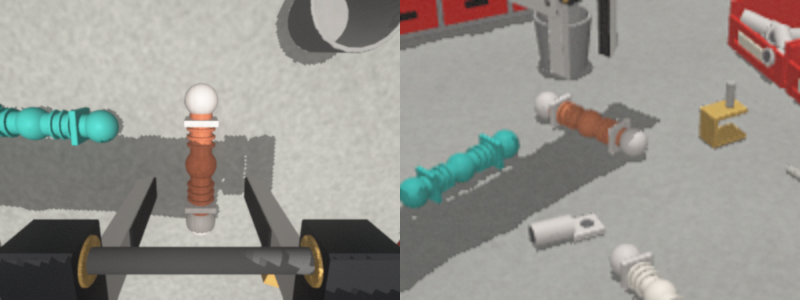

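arm_command([
  {"dx": 0, "dy": -0.012, "dz": -0.12, "rx": 0, "ry": 0, "rz": 0},
  {"dx": 0, "dy": -0.012, "dz": -0.22, "rx": 0, "ry": 0, "rz": 0},
  {"dx": 0, "dy": -0.012, "dz": -0.27, "rx": 0, "ry": 0, "rz": 0},
  {"dx": 0, "dy": -0.012, "dz": -0.272, "rx": 0, "ry": 0, "rz": 0},
  {"dx": 0, "dy": -0.012, "dz": -0.272, "rx": 0, "ry": 0, "rz": 0},
  {"dx": 0, "dy": -0.012, "dz": -0.272, "rx": 0, "ry": 0, "rz": 0},
])

```text
time_s: 2.78
ee_pos: [0.5676, 0.2744, 0.0052]
eef_rot: [-0.691, -0.151, 0.149, 0.691]
ft_force: [-0.2, -0.7, -0.5]
gripper_width: 0.702
```

Run:
```python
from h import *
s=robot.state(); print(s["ee_pos"],s["ft_force"],s["moment"])
```

```text
[0.56763289 0.27441886 0.0051518 ] [-0.24034012 -0.65126885 -0.49669846] [-0.02826653  0.08416759 -0.01921297]
```

arm_command([
  {"dx": 0, "dy": 0, "dz": 0, "rx": 0, "ry": 0, "rz": 0},
  {"dx": 0, "dy": 0, "dz": 0, "rx": 0, "ry": 0, "rz": 0},
  {"dx": 0, "dy": 0, "dz": 0, "rx": 0, "ry": 0, "rz": 0},
  {"dx": 0, "dy": 0, "dz": 0, "rx": 0, "ry": 0, "rz": 0},
  {"dx": 0, "dy": 0, "dz": 0, "rx": 0, "ry": 0, "rz": 0},
  {"dx": 0, "dy": 0, "dz": 0, "rx": 0, "ry": 0, "rz": 0},
], jaw=1, force=60)

```text
time_s: 3.52
ee_pos: [0.5672, 0.274, 0.004]
eef_rot: [-0.691, -0.15, 0.149, 0.691]
ft_force: [1.3, 0.7, 0.3]
gripper_width: 0.317
```

arm_command([
  {"dx": 0, "dy": 0, "dz": 0.05, "rx": 0, "ry": 0, "rz": 0},
  {"dx": 0, "dy": 0, "dz": 0.1, "rx": 0, "ry": 0, "rz": 0},
  {"dx": 0, "dy": 0, "dz": 0.15, "rx": 0, "ry": 0, "rz": 0},
  {"dx": 0, "dy": 0, "dz": 0.2, "rx": 0, "ry": 0, "rz": 0},
  {"dx": 0, "dy": 0, "dz": 0.23, "rx": 0, "ry": 0, "rz": 0},
  {"dx": 0, "dy": 0, "dz": 0.23, "rx": 0, "ry": 0, "rz": 0},
  {"dx": 0, "dy": 0, "dz": 0.23, "rx": 0, "ry": 0, "rz": 0},
  {"dx": 0, "dy": 0, "dz": 0.23, "rx": 0, "ry": 0, "rz": 0},
  {"dx": 0, "dy": 0, "dz": 0.23, "rx": 0, "ry": 0, "rz": 0},
  {"dx": 0, "dy": 0, "dz": 0.23, "rx": 0, "ry": 0, "rz": 0},
])

```text
time_s: 4.78
ee_pos: [0.5667, 0.2738, 0.0726]
eef_rot: [0.691, 0.15, -0.15, -0.691]
ft_force: [-0.0, 1.4, -3.8]
gripper_width: 0.322
```

```bash
cat > look.py <<'E'
from h import *
import sys
o=sys.argv[1]; r=[float(x) for x in sys.argv[3:5]]; z=float(sys.argv[5]) if len(sys.argv)>5 else .075
b=[]
for n in("scene","side"):
    im,K,T=cam(n); u,v=proj(K,T,[*r,z]).astype(int); u=min(max(u,60),580); v=min(max(v,60),420)
    b.append(cv2.resize(im[v-60:v+60,u-60:u+60],(400,400),interpolation=cv2.INTER_CUBIC))
s=robot.state(); print(s["time_s"],s["ee_pos"],s["ft_force"],s["moment"],s["gripper_width"],s["qpos"])
from scipy.spatial.transform import Rotation as R
x=R.from_quat(s["eef_rot"]).as_matrix()[:,0]; print("jaw",x.round(3),"moment along jaw",x@s["moment"])
save(sys.argv[2],np.hstack(b))
E
python3 look.py brown l1.png .5665 .277
```

```text
4.875 [0.56671823 0.27389726 0.07275078] [ 0.85558862 -0.09141472 -3.71688449] [-0.16881475 -0.00500857  0.02683841] 0.3214484444807165 [-0.61661294  0.76884448  0.20334984  1.6932602  -0.21930066  0.70198924
  0.12608061]
jaw [ 0.91   0.414 -0.   ] moment along jaw -0.15573815868634686
```

View pics/l1.png

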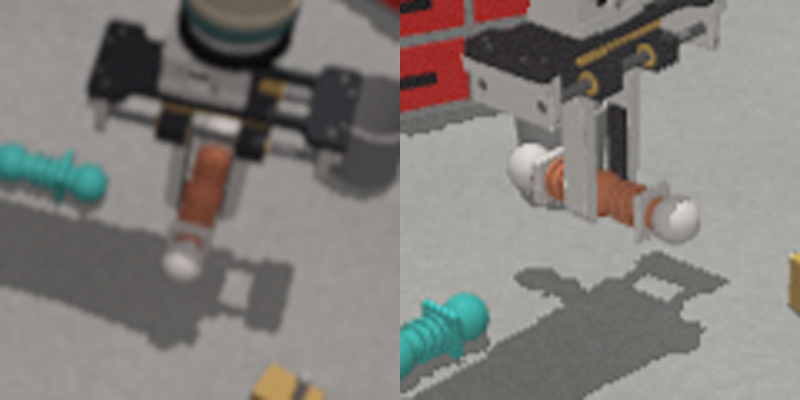

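```bash
cat > tri.py <<'E'
from h import *
import sys
# args: ref x y z, then crop pixels scene(u v) side(u v) per point
a=[float(x) for x in sys.argv[1:]]; C=[cam(n)[1:] for n in("scene","side")]
O=[]
for K,T in C:
    u,v=proj(K,T,a[:3]).astype(int); O.append((min(max(u,60),580)-60,min(max(v,60),420)-60))
for i in range(3,len(a),4):
    q=[np.array(O[0])+np.array(a[i:i+2])*.3,np.array(O[1])+(np.array(a[i+2:i+4])-[400,0])*.3]
    X=cv2.triangulatePoints(*[K@T[:3] for K,T in C],*[p.reshape(2,1) for p in q])[:,0]; print((X[:3]/X[3]).round(4))
E
python3 tri.py .5665 .277 .075 220 125 530 165 183 262 674 218
python3 -c "
from h import *
for i in range(4):
  cam('side'); print(robot.state()['moment'],robot.state()['ft_force'])"
```

```text
[0.5376 0.3349 0.084 ]
[0.5908 0.2185 0.0858]
[-0.18607905 -0.0430899   0.02759993] [ 0.4404786   0.35394296 -2.52142201]
[-0.20479366 -0.02603883  0.05605442] [-0.58609747  0.69792204 -4.02933663]
[-1.41424926e-01 -2.08823622e-02  9.61815951e-05] [ 0.70930859 -0.30967308 -4.13480919]
[-0.16582976 -0.01021718 -0.07148571] [-0.53817371  0.56161848 -4.2062233 ]
```

The moment about the jaw axis is steady at about -0.16 N m and the far (+y) ball sits slightly lower, so the far end is heavy. I lay the insulator down and release.

arm_command([
  {"dx": 0, "dy": 0, "dz": -0.07, "rx": 0, "ry": 0, "rz": 0},
  {"dx": 0, "dy": 0, "dz": -0.14, "rx": 0, "ry": 0, "rz": 0},
  {"dx": 0, "dy": 0, "dz": -0.19, "rx": 0, "ry": 0, "rz": 0},
  {"dx": 0, "dy": 0, "dz": -0.21, "rx": 0, "ry": 0, "rz": 0},
  {"dx": 0, "dy": 0, "dz": -0.22, "rx": 0, "ry": 0, "rz": 0},
  {"dx": 0, "dy": 0, "dz": -0.228, "rx": 0, "ry": 0, "rz": 0},
  {"dx": 0, "dy": 0, "dz": -0.23, "rx": 0, "ry": 0, "rz": 0},
  {"dx": 0, "dy": 0, "dz": -0.23, "rx": 0, "ry": 0, "rz": 0},
])

```text
time_s: 6.18
ee_pos: [0.5673, 0.2737, 0.0044]
eef_rot: [0.691, 0.15, -0.149, -0.691]
ft_force: [1.1, -1.3, -1.4]
gripper_width: 0.322
```

arm_command([
  {"dx": 0, "dy": 0, "dz": 0, "rx": 0, "ry": 0, "rz": 0},
  {"dx": 0, "dy": 0, "dz": 0, "rx": 0, "ry": 0, "rz": 0},
  {"dx": 0, "dy": 0, "dz": 0, "rx": 0, "ry": 0, "rz": 0},
  {"dx": 0, "dy": 0, "dz": 0, "rx": 0, "ry": 0, "rz": 0},
  {"dx": 0, "dy": 0, "dz": 0, "rx": 0, "ry": 0, "rz": 0},
  {"dx": 0, "dy": 0, "dz": 0, "rx": 0, "ry": 0, "rz": 0},
], jaw=-0.4)

```text
time_s: 6.92
ee_pos: [0.5668, 0.2739, 0.0039]
eef_rot: [-0.691, -0.15, 0.15, 0.691]
ft_force: [-0.0, -0.1, 0.3]
gripper_width: 0.699
```

arm_command([
  {"dx": 0, "dy": 0, "dz": 0.12, "rx": 0, "ry": 0, "rz": 0},
  {"dx": 0, "dy": 0, "dz": 0.22, "rx": 0, "ry": 0, "rz": 0},
  {"dx": 0, "dy": 0, "dz": 0.22, "rx": 0, "ry": 0, "rz": 0},
  {"dx": 0, "dy": 0, "dz": 0.22, "rx": 0, "ry": 0, "rz": 0},
])

```text
time_s: 7.42
ee_pos: [0.5661, 0.2738, 0.0693]
eef_rot: [0.691, 0.149, -0.15, -0.691]
ft_force: [-0.8, -0.2, -0.1]
gripper_width: 0.696
```

```bash
cat > wr.py <<'E'
from h import *
import sys
from scipy.spatial.transform import Rotation as R
o=sys.argv[1]
im,K,T=cam("wrist"); s=robot.state(); save("wlast.png",im)
hsv=cv2.cvtColor(im,cv2.COLOR_RGB2HSV).astype(int); H,S,V=cv2.split(hsv.astype(np.int32))
if o=="brown": m=(H<14)&(S>90)
else: m=(H>10)&(H<35)&(S>15)&(V>150)
n,l,st,c=cv2.connectedComponentsWithStats(m.astype(np.uint8)); i=1+st[1:,4].argmax()
ys,xs=np.nonzero(l==i); P=np.array([ray(K,T,p,.016)[:2] for p in zip(xs[::7],ys[::7])])
mu=P.mean(0); d=np.linalg.svd(P-mu)[2][0]; e=(P-mu)@d
print(o,"bbox",st[i],"centroid",mu,"extent",np.ptp(e),"midext",mu+d*(e.max()+e.min())/2,"ang",np.degrees(np.arctan2(d[1],d[0])))
x=R.from_quat(s["eef_rot"]).as_matrix()[:,0]; print("t",s["time_s"],"tcp",s["ee_pos"],"jawang",np.degrees(np.arctan2(x[1],x[0])),s["ft_force"],s["moment"])
E
python3 wr.py brown
```

```text
brown bbox [ 296  199   53  135 5781] centroid [0.56806459 0.27256872] extent 0.08418061708511601 midext [0.56888204 0.27074775] ang -65.82427204413973
t 7.475 tcp [0.56588797 0.27363142 0.06885975] jawang 24.47071200026978 [ 0.06127246  0.43998663 -0.60910659] [-0.05481102 -0.01402929  0.05275631]
```

```bash
python3 -c "
from h import *
i,K,T=cam('scene');print(ray(K,T,(412,258),0),ray(K,T,(403,250),.02))
i,K,T=cam('side');print(ray(K,T,(350,202),0),ray(K,T,(341,195),.02))"
```

```text
[0.7106502  0.19749078 0.        ] [0.68535215 0.19012138 0.02      ]
[0.6896195  0.19281427 0.        ] [0.66943306 0.19945337 0.02      ]
```

arm_command([
  {"dx": 0.09, "dy": -0.187, "dz": 0, "rx": 0, "ry": 0, "rz": 0},
  {"dx": 0.09, "dy": -0.187, "dz": 0, "rx": 0, "ry": 0, "rz": 0},
  {"dx": 0.09, "dy": -0.187, "dz": 0, "rx": 0, "ry": 0, "rz": 0},
  {"dx": 0.09, "dy": -0.187, "dz": 0, "rx": 0, "ry": 0, "rz": 0},
], jaw=-0.1, force=20)

```text
time_s: 8.07
ee_pos: [0.5928, 0.2194, 0.0694]
eef_rot: [-0.691, -0.15, 0.151, 0.691]
ft_force: [1.0, -0.0, 0.4]
gripper_width: 0.549
```

```bash
python3 wr.py brown
python3 - <<'E'
from h import *
import subprocess
im,K,T=cam("wrist"); p=proj(K,T,[.5935,.2175,.016]); print(p)
im=im.copy(); cv2.circle(im,tuple(int(v) for v in p),6,(255,0,255),2)
save("w2.png",im)
E
```

```text
brown bbox [ 292   78   56  158 6975] centroid [0.56677613 0.27535203] extent 0.08538151887833081 midext [0.56755463 0.27358422] ang -66.23261618283746
t 8.125 tcp [0.59288573 0.21942447 0.06949931] jawang 24.59027617239111 [-8.49505084e-01 -2.12657491e-01 -7.22002852e-04] [-0.03220149  0.03843333  0.00449959]
[319.52341123 266.09671604]
```

View pics/w2.png

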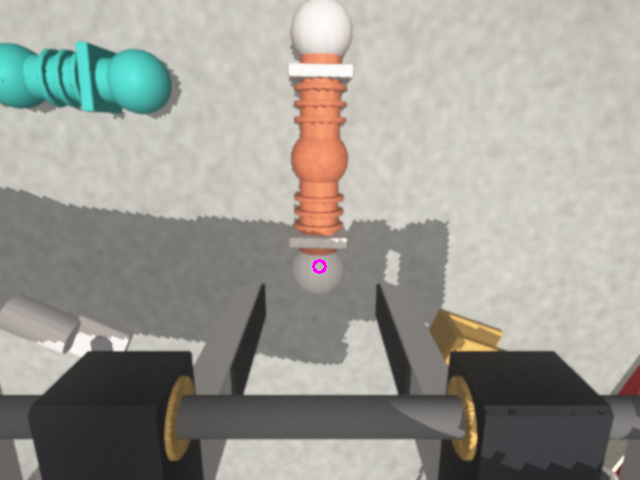

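The magenta estimate at (319,266) sits on the near ball (317,270), the fingers straddle it, and the clamp is clear. I descend and grip at 20 N.

arm_command([
  {"dx": 0.002, "dy": -0.009, "dz": -0.1, "rx": 0, "ry": 0, "rz": 0},
  {"dx": 0.002, "dy": -0.009, "dz": -0.19, "rx": 0, "ry": 0, "rz": 0},
  {"dx": 0.002, "dy": -0.009, "dz": -0.218, "rx": 0, "ry": 0, "rz": 0},
  {"dx": 0.002, "dy": -0.009, "dz": -0.218, "rx": 0, "ry": 0, "rz": 0},
  {"dx": 0.002, "dy": -0.009, "dz": -0.218, "rx": 0, "ry": 0, "rz": 0},
])

```text
time_s: 8.8
ee_pos: [0.5951, 0.2156, 0.0055]
eef_rot: [-0.691, -0.151, 0.149, 0.691]
ft_force: [0.4, 0.9, -0.2]
gripper_width: 0.553
```

arm_command([
  {"dx": 0, "dy": 0, "dz": 0, "rx": 0, "ry": 0, "rz": 0},
  {"dx": 0, "dy": 0, "dz": 0, "rx": 0, "ry": 0, "rz": 0},
  {"dx": 0, "dy": 0, "dz": 0, "rx": 0, "ry": 0, "rz": 0},
  {"dx": 0, "dy": 0, "dz": 0, "rx": 0, "ry": 0, "rz": 0},
  {"dx": 0, "dy": 0, "dz": 0, "rx": 0, "ry": 0, "rz": 0},
], jaw=1, force=20)

```text
time_s: 9.43
ee_pos: [0.5944, 0.215, 0.005]
eef_rot: [-0.691, -0.15, 0.15, 0.691]
ft_force: [-1.8, -0.3, 5.2]
gripper_width: 0.332
```

arm_command([
  {"dx": 0, "dy": 0, "dz": 0.03, "rx": 0, "ry": 0, "rz": 0},
  {"dx": 0, "dy": 0, "dz": 0.06, "rx": 0, "ry": 0, "rz": 0},
  {"dx": 0, "dy": 0, "dz": 0.1, "rx": 0, "ry": 0, "rz": 0},
  {"dx": 0, "dy": 0, "dz": 0.13, "rx": 0, "ry": 0, "rz": 0},
  {"dx": 0, "dy": 0, "dz": 0.13, "rx": 0, "ry": 0, "rz": 0},
  {"dx": 0, "dy": 0, "dz": 0.13, "rx": 0, "ry": 0, "rz": 0},
])

```text
time_s: 10.18
ee_pos: [0.5949, 0.2143, 0.0436]
eef_rot: [0.691, 0.15, -0.149, -0.691]
ft_force: [0.9, -0.9, -0.9]
gripper_width: 0.327
```

```bash
python3 look.py brown l2.png .57 .27 .03; for i in 1 2 3; do python3 -c "
from h import *
cam('side');print(robot.state()['ft_force'],robot.state()['moment'])"; done
```

```text
10.275 [0.59490299 0.21422263 0.04336638] [ 0.324369   -1.00416371 -1.16235268] [-0.40988509 -0.23565609 -0.12702805] 0.3282371077860533 [-0.49969221  0.81195285  0.18267427  1.69851677 -0.21767682  0.65058087
  0.22714634]
jaw [0.911 0.413 0.   ] moment along jaw -0.47068603360903943
[ 1.17587415 -1.18670102 -0.3452259 ] [-0.34923667 -0.24767467 -0.01795626]
[ 0.6079     -0.67745736 -0.25651315] [-0.48166528 -0.30000279  0.01071855]
[ 0.74346516 -1.6962058   0.1607805 ] [-0.488423   -0.26309121 -0.05396732]
```

arm_command([
  {"dx": 0, "dy": 0.02, "dz": 0.05, "rx": 0, "ry": 0, "rz": 0},
  {"dx": 0, "dy": 0.04, "dz": 0.1, "rx": 0, "ry": 0, "rz": 0},
  {"dx": 0, "dy": 0.06, "dz": 0.15, "rx": 0, "ry": 0, "rz": 0},
  {"dx": -0.01, "dy": 0.08, "dz": 0.2, "rx": 0, "ry": 0, "rz": 0},
  {"dx": -0.03, "dy": 0.1, "dz": 0.24, "rx": 0, "ry": 0, "rz": 0},
  {"dx": -0.05, "dy": 0.13, "dz": 0.28, "rx": 0, "ry": 0, "rz": 0},
  {"dx": -0.06, "dy": 0.15, "dz": 0.32, "rx": 0, "ry": 0, "rz": 0},
  {"dx": -0.07, "dy": 0.16, "dz": 0.36, "rx": 0, "ry": 0, "rz": 0},
  {"dx": -0.07, "dy": 0.16, "dz": 0.39, "rx": 0, "ry": 0, "rz": 0},
  {"dx": -0.07, "dy": 0.16, "dz": 0.42, "rx": 0, "ry": 0, "rz": 0},
])

```text
time_s: 11.68
ee_pos: [0.5735, 0.2627, 0.17]
eef_rot: [0.691, 0.15, -0.15, -0.691]
ft_force: [0.2, -0.9, -3.2]
gripper_width: 0.332
```

arm_command([
  {"dx": 0, "dy": 0, "dz": 0.07, "rx": 0, "ry": 0, "rz": 0},
  {"dx": 0, "dy": 0, "dz": 0.15, "rx": 0, "ry": 0, "rz": 0},
  {"dx": 0, "dy": 0, "dz": 0.25, "rx": 0, "ry": 0, "rz": 0},
  {"dx": 0, "dy": 0, "dz": 0.37, "rx": 0, "ry": 0, "rz": 0},
  {"dx": 0, "dy": 0, "dz": 0.37, "rx": 0, "ry": 0, "rz": 0},
  {"dx": 0, "dy": 0, "dz": 0.37, "rx": 0, "ry": 0, "rz": 0},
  {"dx": 0, "dy": 0, "dz": 0.37, "rx": 0, "ry": 0, "rz": 0},
])

```text
time_s: 12.55
ee_pos: [0.5723, 0.2626, 0.2785]
eef_rot: [0.691, 0.148, -0.151, -0.691]
ft_force: [-0.1, -0.0, -3.7]
gripper_width: 0.33
```

```bash
python3 look.py brown l2.png .575 .26 .22
```

```text
12.65 [0.57265877 0.26278435 0.27895775] [ 0.48566046  0.80670449 -3.60145684] [-0.08691791  0.02572718 -0.0179637 ] 0.3302107589730959 [-0.6337439   0.5458952   0.26598951  1.48160015 -0.1507858   1.13693229
  0.08610129]
jaw [ 0.91   0.414 -0.003] moment along jaw -0.06841536978511208
```

View pics/l2.png

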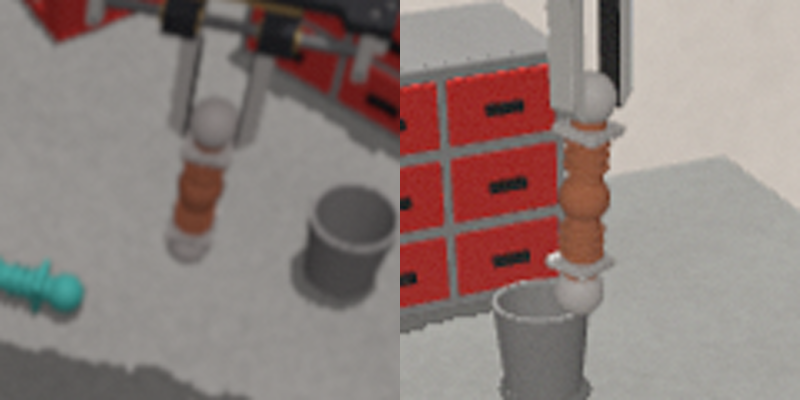

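arm_command([
  {"dx": 0, "dy": -0.05, "dz": 0, "rx": 0, "ry": 0, "rz": -0.01},
  {"dx": 0, "dy": -0.13, "dz": 0, "rx": 0, "ry": 0, "rz": -0.03},
  {"dx": -0.01, "dy": -0.23, "dz": 0, "rx": 0, "ry": 0, "rz": -0.05},
  {"dx": -0.02, "dy": -0.34, "dz": 0, "rx": 0, "ry": 0, "rz": -0.07},
  {"dx": -0.02, "dy": -0.45, "dz": 0, "rx": 0, "ry": 0, "rz": -0.09},
  {"dx": -0.03, "dy": -0.56, "dz": 0, "rx": 0, "ry": 0, "rz": -0.11},
  {"dx": -0.03, "dy": -0.67, "dz": 0, "rx": 0, "ry": 0, "rz": -0.13},
  {"dx": -0.04, "dy": -0.78, "dz": 0, "rx": 0, "ry": 0, "rz": -0.15},
  {"dx": -0.04, "dy": -0.89, "dz": 0, "rx": 0, "ry": 0, "rz": -0.17},
  {"dx": -0.05, "dy": -1, "dz": 0, "rx": 0, "ry": 0, "rz": -0.18},
])

```text
time_s: 13.9
ee_pos: [0.5576, -0.0401, 0.2808]
eef_rot: [0.707, 0.022, -0.022, -0.707]
ft_force: [0.5, 0.4, -3.6]
gripper_width: 0.327
```

arm_command([
  {"dx": -0.01, "dy": -0.11, "dz": 0, "rx": 0, "ry": 0, "rz": -0.02},
  {"dx": -0.01, "dy": -0.22, "dz": 0, "rx": 0, "ry": 0, "rz": -0.034},
  {"dx": -0.02, "dy": -0.33, "dz": 0, "rx": 0, "ry": 0, "rz": -0.034},
  {"dx": -0.03, "dy": -0.44, "dz": 0, "rx": 0, "ry": 0, "rz": -0.034},
  {"dx": -0.04, "dy": -0.55, "dz": 0, "rx": 0, "ry": 0, "rz": -0.034},
  {"dx": -0.04, "dy": -0.66, "dz": 0, "rx": 0, "ry": 0, "rz": -0.034},
  {"dx": -0.05, "dy": -0.77, "dz": 0, "rx": 0, "ry": 0, "rz": -0.034},
  {"dx": -0.05, "dy": -0.86, "dz": 0, "rx": 0, "ry": 0, "rz": -0.034},
  {"dx": -0.05, "dy": -0.91, "dz": 0, "rx": 0, "ry": 0, "rz": -0.034},
  {"dx": -0.05, "dy": -0.94, "dz": 0, "rx": 0, "ry": 0, "rz": -0.034},
])

```text
time_s: 15.15
ee_pos: [0.5426, -0.3199, 0.2805]
eef_rot: [-0.707, 0.001, -0.001, 0.707]
ft_force: [-0.1, 0.1, -3.4]
gripper_width: 0.327
```

arm_command([
  {"dx": 0, "dy": 0, "dz": 0, "rx": 0, "ry": 0, "rz": 0},
  {"dx": 0, "dy": 0, "dz": 0, "rx": 0, "ry": 0, "rz": 0},
  {"dx": 0, "dy": 0, "dz": 0, "rx": 0, "ry": 0, "rz": 0},
  {"dx": 0, "dy": 0, "dz": 0, "rx": 0, "ry": 0, "rz": 0},
])

```text
time_s: 15.65
ee_pos: [0.5436, -0.3183, 0.2805]
eef_rot: [-0.707, 0.0, -0.0, 0.707]
ft_force: [-0.2, -0.2, -3.8]
gripper_width: 0.33
```

```bash
python3 look.py brown l3.png .543 -.32 .2; python3 wr.py brown|tail -1
```

```text
15.75 [ 0.5434879  -0.31861072  0.28053287] [ 0.61574805  0.47290165 -3.41045413] [-0.07541094  0.05352477 -0.05032511] 0.3280964426452201 [ 0.23299464  0.56130997  0.42792537  1.48547926 -0.24479764  1.14791639
  0.7030708 ]
jaw [ 1.    -0.001  0.   ] moment along jaw -0.0754451056756783
t 15.8 tcp [ 0.54343917 -0.31866457  0.28051353] jawang -0.037850498703005074 [-0.09359486  0.00985607 -3.70935622] [-0.04533448 -0.0008614  -0.02867526]
```

View pics/l3.png

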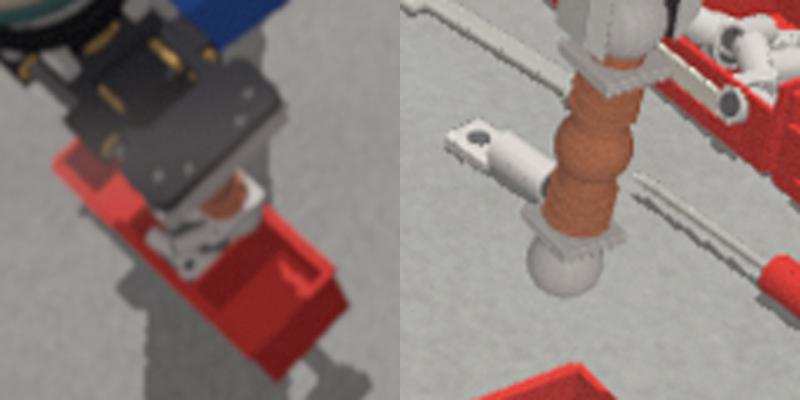

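```bash
cat > sx.py <<'E'
from h import *
import sys
a=[float(x) for x in sys.argv[1:]]; im,K,T=cam("side")
u,v=proj(K,T,a[:3]).astype(int); u=min(max(u,60),580); v=min(max(v,60),420)
for i in range(3,len(a),2):
    q=[u-60+(a[i]-400)*.3,v-60+a[i+1]*.3]; c=-T[:3,:3].T@T[:3,3]
    d=ray(K,T,q,0)-c; p=c+d*(a[0]-c[0])/d[0]; print(p.round(4))
E
python3 sx.py .543 -.32 .2 565 263 593 150 633 28
```

```text
[ 0.543  -0.3048  0.156 ]
[ 0.543  -0.3107  0.2202]
[ 0.543  -0.3218  0.2861]
```

The insulator hangs about 8° off with its lower ball at y ≈ -0.305, so I shift 14 mm to -y and lower.

arm_command([
  {"dx": 0, "dy": -0.047, "dz": 0, "rx": 0, "ry": 0, "rz": 0},
  {"dx": 0, "dy": -0.047, "dz": -0.06, "rx": 0, "ry": 0, "rz": 0},
  {"dx": 0, "dy": -0.047, "dz": -0.13, "rx": 0, "ry": 0, "rz": 0},
  {"dx": 0, "dy": -0.047, "dz": -0.2, "rx": 0, "ry": 0, "rz": 0},
  {"dx": 0, "dy": -0.047, "dz": -0.25, "rx": 0, "ry": 0, "rz": 0},
  {"dx": 0, "dy": -0.047, "dz": -0.27, "rx": 0, "ry": 0, "rz": 0},
  {"dx": 0, "dy": -0.047, "dz": -0.27, "rx": 0, "ry": 0, "rz": 0},
])

```text
time_s: 16.73
ee_pos: [0.5434, -0.3333, 0.1995]
eef_rot: [0.707, -0.0, 0.0, -0.707]
ft_force: [-0.2, 0.9, -3.1]
gripper_width: 0.33
```

```bash
python3 look.py brown l4.png .543 -.33 .1
```

```text
16.825 [ 0.5438209  -0.33348922  0.2002483 ] [ 0.33227429  0.30745577 -2.866521  ] [-0.09524569  0.02956267  0.00779494] 0.32860458202799114 [ 0.2714452   0.64479583  0.39926981  1.56831501 -0.28423811  0.98485247
  0.75551254]
jaw [ 1.    -0.001  0.001] moment along jaw -0.09526541809457778
```

View pics/l4.png

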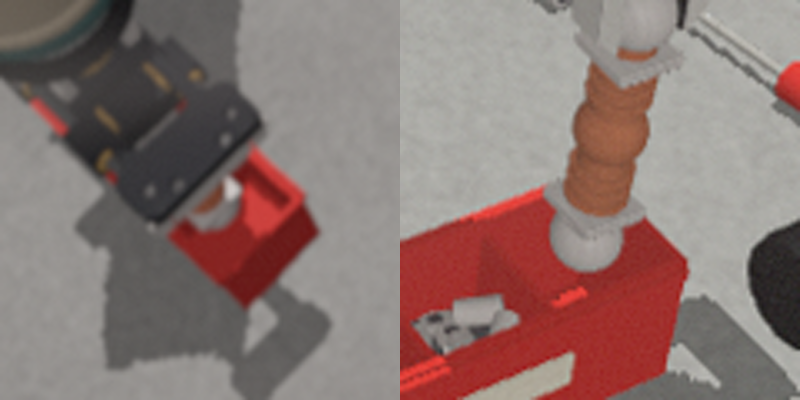

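The ball at (587,240) is between the divider and the end wall, over the far compartment. I continue down.

arm_command([
  {"dx": 0, "dy": 0, "dz": -0.04, "rx": 0, "ry": 0, "rz": 0},
  {"dx": 0, "dy": 0, "dz": -0.08, "rx": 0, "ry": 0, "rz": 0},
  {"dx": 0, "dy": 0, "dz": -0.12, "rx": 0, "ry": 0, "rz": 0},
  {"dx": 0, "dy": 0, "dz": -0.15, "rx": 0, "ry": 0, "rz": 0},
  {"dx": 0, "dy": 0, "dz": -0.17, "rx": 0, "ry": 0, "rz": 0},
  {"dx": 0, "dy": 0, "dz": -0.17, "rx": 0, "ry": 0, "rz": 0},
])

```text
time_s: 17.58
ee_pos: [0.5431, -0.3329, 0.1479]
eef_rot: [-0.707, 0.001, -0.0, 0.707]
ft_force: [0.4, -0.1, -3.6]
gripper_width: 0.333
```

arm_command([
  {"dx": 0, "dy": 0, "dz": -0.015, "rx": 0, "ry": 0, "rz": 0},
  {"dx": 0, "dy": 0, "dz": -0.03, "rx": 0, "ry": 0, "rz": 0},
  {"dx": 0, "dy": 0, "dz": -0.03, "rx": 0, "ry": 0, "rz": 0},
])

```text
time_s: 17.95
ee_pos: [0.5435, -0.3331, 0.1395]
eef_rot: [0.707, -0.0, 0.001, -0.707]
ft_force: [-0.4, -0.4, -2.8]
gripper_width: 0.329
```

arm_command([
  {"dx": 0, "dy": 0, "dz": -0.01, "rx": 0, "ry": 0, "rz": 0},
  {"dx": 0, "dy": 0, "dz": -0.02, "rx": 0, "ry": 0, "rz": 0},
  {"dx": 0, "dy": 0, "dz": -0.02, "rx": 0, "ry": 0, "rz": 0},
])

```text
time_s: 18.32
ee_pos: [0.5467, -0.3367, 0.1382]
eef_rot: [0.709, 0.003, 0.004, -0.705]
ft_force: [0.8, -1.0, 16.3]
gripper_width: 0.326
```

arm_command([
  {"dx": 0, "dy": 0, "dz": -0.01, "rx": 0, "ry": 0, "rz": 0},
  {"dx": 0, "dy": 0, "dz": -0.01, "rx": 0, "ry": 0, "rz": 0},
])

```text
time_s: 18.58
ee_pos: [0.5491, -0.3383, 0.1374]
eef_rot: [0.711, 0.004, 0.006, -0.704]
ft_force: [1.2, -1.3, 23.0]
gripper_width: 0.329
```

arm_command([
  {"dx": 0, "dy": 0, "dz": 0.015, "rx": 0, "ry": 0, "rz": 0},
  {"dx": 0, "dy": 0, "dz": 0.025, "rx": 0, "ry": 0, "rz": 0},
  {"dx": 0, "dy": 0, "dz": 0.025, "rx": 0, "ry": 0, "rz": 0},
  {"dx": 0, "dy": 0, "dz": 0.025, "rx": 0, "ry": 0, "rz": 0},
])

```text
time_s: 19.08
ee_pos: [0.5432, -0.3333, 0.138]
eef_rot: [0.707, -0.0, 0.0, -0.707]
ft_force: [-0.0, -0.4, 3.2]
gripper_width: 0.327
```

```bash
python3 look.py brown l5.png .543 -.33 .1
```

```text
19.175 [ 0.54324356 -0.33328435  0.13800769] [-0.4378473  -0.30423594  2.27816415] [-0.14249677  0.01676738  0.00375994] 0.3279709201332652 [ 0.28839176  0.71274962  0.37009541  1.62864399 -0.31694668  0.86005785
  0.78354198]
jaw [ 1.    -0.001 -0.   ] moment along jaw -0.14251710927634917
```

View pics/l5.png

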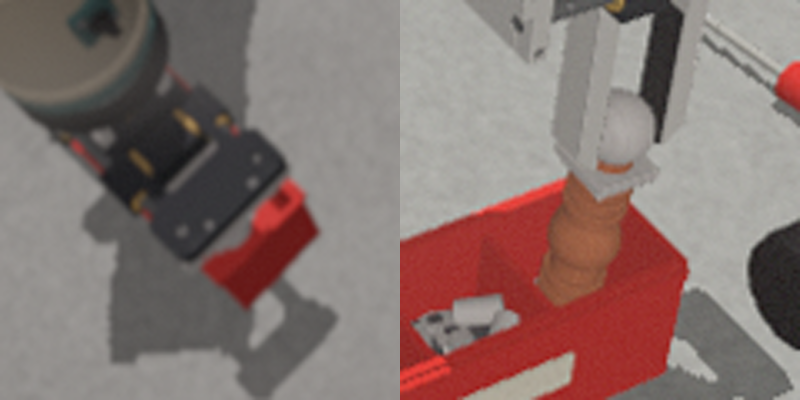

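It stands on the floor, with its middle ball just above the rim. I release and rise.

arm_command([
  {"dx": 0, "dy": 0, "dz": 0, "rx": 0, "ry": 0, "rz": 0},
  {"dx": 0, "dy": 0, "dz": 0, "rx": 0, "ry": 0, "rz": 0},
  {"dx": 0, "dy": 0, "dz": 0, "rx": 0, "ry": 0, "rz": 0},
  {"dx": 0, "dy": 0, "dz": 0, "rx": 0, "ry": 0, "rz": 0},
], jaw=-0.2)

```text
time_s: 19.68
ee_pos: [0.5432, -0.3329, 0.1378]
eef_rot: [-0.707, 0.0, -0.0, 0.707]
ft_force: [-0.6, 0.5, -1.5]
gripper_width: 0.601
```

arm_command([
  {"dx": 0, "dy": 0, "dz": 0.1, "rx": 0, "ry": 0, "rz": 0},
  {"dx": 0, "dy": 0, "dz": 0.25, "rx": 0, "ry": 0, "rz": 0},
  {"dx": 0, "dy": 0, "dz": 0.35, "rx": 0, "ry": 0, "rz": 0},
  {"dx": 0, "dy": 0, "dz": 0.35, "rx": 0, "ry": 0, "rz": 0},
  {"dx": 0, "dy": 0, "dz": 0.35, "rx": 0, "ry": 0, "rz": 0},
])

```text
time_s: 20.3
ee_pos: [0.5429, -0.3324, 0.2419]
eef_rot: [-0.707, 0.001, 0.0, 0.708]
ft_force: [0.6, -0.4, 0.1]
gripper_width: 0.597
```

```bash
cat > bz.py <<'E'
from h import *
# brown body in red bin: side-view orange blob
im,K,T=cam("side"); hsv=cv2.cvtColor(im,cv2.COLOR_RGB2HSV).astype(int); H,S,V=[hsv[...,i] for i in range(3)]
u,v=proj(K,T,[.543,-.33,.1]).astype(int)
m=np.zeros(H.shape,np.uint8); sl=np.s_[v-70:v+60,u-60:u+60]
m[sl]=((H>=6)&(H<16)&(S>70)&(S<200))[sl]
n,l,st,c=cv2.connectedComponentsWithStats(m); i=1+st[1:,4].argmax(); print("ref",u,v,"orange",st[i],c[i])
g=np.zeros(H.shape,np.uint8); g[sl]=((S<25)&(V>165))[sl]
n,l,st,c=cv2.connectedComponentsWithStats(g)
for j in range(1,n):
    if st[j,4]>40: print("pale",st[j],c[j])
print(robot.state()["time_s"],robot.state()["ee_pos"],robot.state()["ft_force"])
save("bz.png",cv2.resize(im[sl],None,fx=3,fy=3))
E
python3 bz.py
```

```text
ref 443 335 orange [427 331  33  36 580] [442.21206897 349.93965517]
pale [ 383  265  120  127 8029] [443.52310375 305.91692614]
pale [456 316  11  11  60] [461.6 320.6]
pale [465 380  14  11  53] [471.41509434 385.1509434 ]
20.35 [ 0.54265048 -0.33228817  0.24150719] [-0.21254562  0.21666453 -0.37464893]
```

arm_command([
  {"dx": -0.02, "dy": 0.15, "dz": 0.05, "rx": 0, "ry": 0, "rz": 0},
  {"dx": -0.06, "dy": 0.35, "dz": 0.05, "rx": 0, "ry": 0, "rz": 0.028},
  {"dx": -0.1, "dy": 0.55, "dz": 0, "rx": 0, "ry": 0, "rz": 0.028},
  {"dx": -0.14, "dy": 0.75, "dz": -0.1, "rx": 0, "ry": 0, "rz": 0.028},
  {"dx": -0.158, "dy": 0.95, "dz": -0.25, "rx": 0, "ry": 0, "rz": 0.028},
  {"dx": -0.158, "dy": 0.983, "dz": -0.4, "rx": 0, "ry": 0, "rz": 0.028},
  {"dx": -0.158, "dy": 0.983, "dz": -0.52, "rx": 0, "ry": 0, "rz": 0.028},
  {"dx": -0.158, "dy": 0.983, "dz": -0.52, "rx": 0, "ry": 0, "rz": 0.028},
  {"dx": -0.158, "dy": 0.983, "dz": -0.52, "rx": 0, "ry": 0, "rz": 0.028},
], jaw=-0.2)

```text
time_s: 21.48
ee_pos: [0.4963, -0.0389, 0.0875]
eef_rot: [0.707, 0.019, -0.019, -0.707]
ft_force: [-0.0, 0.4, -0.6]
gripper_width: 0.598
```

```bash
python3 wr.py ivory
python3 - <<'E'
from h import *
w,K,T=cam("wrist"); w=w.copy()
for p in([.4955,-.037,.016],[.4917,.027,.016],[.499,-.101,.016]):
    q=proj(K,T,p); print(q); cv2.circle(w,tuple(int(v) for v in q),6,(255,0,255),2)
t=[cv2.resize(w,(400,300))]
for n in("scene","side"):
    im,K,T=cam(n); u,v=proj(K,T,[.5,-.32,.08]).astype(int); a,b=max(u-70,0),max(v-60,0)
    t.append(cv2.resize(im[b:b+105,a:a+140],(400,300),interpolation=cv2.INTER_CUBIC))
save("v11.png",np.vstack([np.hstack(t[:2]),np.hstack([t[2],t[2]*0])]))
E
```

```text
ivory bbox [ 291  122   59  199 5278] centroid [ 0.49601801 -0.02801413] extent 0.12571557501399047 midext [ 0.49561438 -0.02143491] ang -86.48930544276416
t 21.525 tcp [ 0.49685211 -0.03885939  0.08804869] jawang 3.091132748460281 [0.78286897 0.12376797 0.01257682] [-0.04425118  0.09177439 -0.04585114]
[317.64680454 250.56058851]
[316.89127609 147.0453222 ]
[317.86560821 341.19779493]
```

View pics/v11.png

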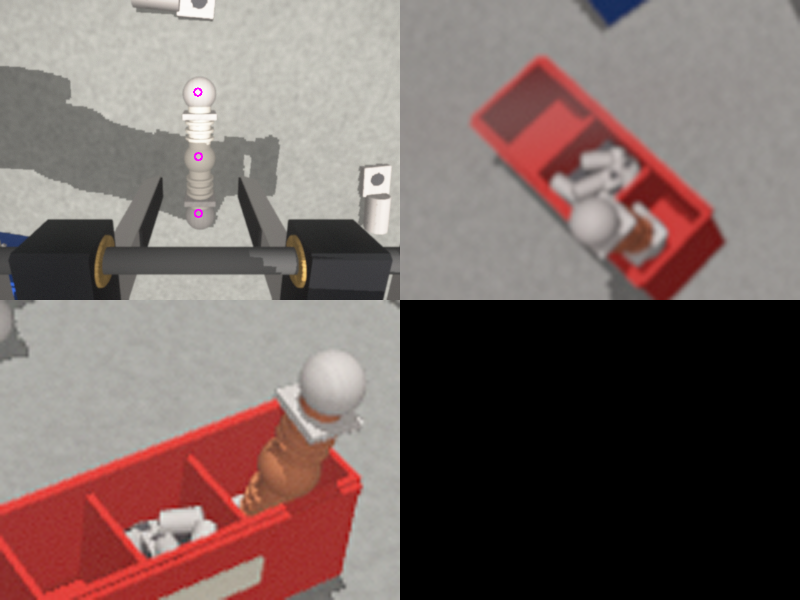

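Wrist view: all three estimates fall on the ivory balls, with the centre at (200,158) and the fingers clear of the lugs. Bin views: brown leans upright in the far compartment. I descend on the centre ball.

arm_command([
  {"dx": 0, "dy": 0.003, "dz": -0.12, "rx": 0, "ry": 0, "rz": 0},
  {"dx": 0, "dy": 0.003, "dz": -0.22, "rx": 0, "ry": 0, "rz": 0},
  {"dx": 0, "dy": 0.003, "dz": -0.274, "rx": 0, "ry": 0, "rz": 0},
  {"dx": 0, "dy": 0.003, "dz": -0.276, "rx": 0, "ry": 0, "rz": 0},
  {"dx": 0, "dy": 0.003, "dz": -0.276, "rx": 0, "ry": 0, "rz": 0},
])

```text
time_s: 22.3
ee_pos: [0.4967, -0.0374, 0.005]
eef_rot: [0.707, 0.02, -0.019, -0.707]
ft_force: [-0.2, 0.7, -0.6]
gripper_width: 0.598
```

arm_command([
  {"dx": 0, "dy": 0, "dz": 0, "rx": 0, "ry": 0, "rz": 0},
  {"dx": 0, "dy": 0, "dz": 0, "rx": 0, "ry": 0, "rz": 0},
  {"dx": 0, "dy": 0, "dz": 0, "rx": 0, "ry": 0, "rz": 0},
  {"dx": 0, "dy": 0, "dz": 0, "rx": 0, "ry": 0, "rz": 0},
  {"dx": 0, "dy": 0, "dz": 0, "rx": 0, "ry": 0, "rz": 0},
], jaw=1, force=60)

```text
time_s: 22.92
ee_pos: [0.4963, -0.0371, 0.0045]
eef_rot: [-0.707, -0.02, 0.019, 0.707]
ft_force: [-0.6, 0.5, 5.9]
gripper_width: 0.316
```

arm_command([
  {"dx": 0, "dy": 0, "dz": 0.05, "rx": 0, "ry": 0, "rz": 0},
  {"dx": 0, "dy": 0, "dz": 0.1, "rx": 0, "ry": 0, "rz": 0},
  {"dx": 0, "dy": 0, "dz": 0.15, "rx": 0, "ry": 0, "rz": 0},
  {"dx": 0, "dy": 0, "dz": 0.2, "rx": 0, "ry": 0, "rz": 0},
  {"dx": 0, "dy": 0, "dz": 0.23, "rx": 0, "ry": 0, "rz": 0},
  {"dx": 0, "dy": 0, "dz": 0.23, "rx": 0, "ry": 0, "rz": 0},
  {"dx": 0, "dy": 0, "dz": 0.23, "rx": 0, "ry": 0, "rz": 0},
  {"dx": 0, "dy": 0, "dz": 0.23, "rx": 0, "ry": 0, "rz": 0},
  {"dx": 0, "dy": 0, "dz": 0.23, "rx": 0, "ry": 0, "rz": 0},
  {"dx": 0, "dy": 0, "dz": 0.23, "rx": 0, "ry": 0, "rz": 0},
])

```text
time_s: 24.18
ee_pos: [0.4959, -0.0373, 0.073]
eef_rot: [-0.707, -0.019, 0.02, 0.707]
ft_force: [-0.5, 0.1, -4.2]
gripper_width: 0.321
```

```bash
python3 -c "
from h import *
for i in range(6):
  im,K,T=cam('side'); s=robot.state(); print(s['moment'],s['ft_force'])
print(s['ee_pos'],s['gripper_width'])
# side: bright balls of the lifted ivory
hsv=cv2.cvtColor(im,cv2.COLOR_RGB2HSV)
g=cv2.cvtColor(im,cv2.COLOR_RGB2GRAY)
for z in (.085,):
  for p in ([.4917,.027,z],[.4955,-.037,z],[.499,-.101,z]): print('level proj',proj(K,T,p))
c=cv2.HoughCircles(cv2.resize(g,None,fx=4,fy=4,interpolation=cv2.INTER_CUBIC)[720:1280,1120:1440],cv2.HOUGH_GRADIENT,1,60,param1=80,param2=18,minRadius=26,maxRadius=50)
print((c[0]+[1120,720,0])/4 if c is not None else None)
"
```

```text
[-0.11715799  0.00324117  0.03392873] [ 0.98411838 -0.07164642 -4.07200449]
[-0.13565663  0.0167637   0.01297286] [ 0.5935077   0.1532328  -3.42855452]
[-0.15396654  0.02085873  0.02343448] [ 0.27501851  0.55572005 -3.63525457]
[-0.12438012  0.07570453  0.00564401] [ 0.13728148  0.25243203 -3.99935363]
[-0.16756371  0.07193306 -0.01724469] [-0.28226178 -0.0048517  -3.89112582]
[-0.15925617  0.01219377 -0.00109302] [-0.2557375  -0.58483849 -3.94282359]
[ 0.49597182 -0.03720358  0.07316978] 0.31816543481097365
level proj [302.89059888 229.20489342]
level proj [320.57386062 246.73966488]
level proj [339.64556715 265.85215199]
[[316.875     210.125       7.0250001]]
```

Moment about the jaw axis is about -0.14 N m against a -0.04 bias, so ivory's +y end is heavy. I lay it down.

arm_command([
  {"dx": 0, "dy": 0, "dz": -0.07, "rx": 0, "ry": 0, "rz": 0},
  {"dx": 0, "dy": 0, "dz": -0.14, "rx": 0, "ry": 0, "rz": 0},
  {"dx": 0, "dy": 0, "dz": -0.19, "rx": 0, "ry": 0, "rz": 0},
  {"dx": 0, "dy": 0, "dz": -0.21, "rx": 0, "ry": 0, "rz": 0},
  {"dx": 0, "dy": 0, "dz": -0.22, "rx": 0, "ry": 0, "rz": 0},
  {"dx": 0, "dy": 0, "dz": -0.228, "rx": 0, "ry": 0, "rz": 0},
  {"dx": 0, "dy": 0, "dz": -0.23, "rx": 0, "ry": 0, "rz": 0},
  {"dx": 0, "dy": 0, "dz": -0.23, "rx": 0, "ry": 0, "rz": 0},
])

```text
time_s: 25.48
ee_pos: [0.4964, -0.0375, 0.0046]
eef_rot: [0.707, 0.02, -0.019, -0.707]
ft_force: [0.1, -0.8, -1.5]
gripper_width: 0.323
```

arm_command([
  {"dx": 0, "dy": 0, "dz": 0, "rx": 0, "ry": 0, "rz": 0},
  {"dx": 0, "dy": 0, "dz": 0, "rx": 0, "ry": 0, "rz": 0},
  {"dx": 0, "dy": 0, "dz": 0, "rx": 0, "ry": 0, "rz": 0},
  {"dx": 0, "dy": 0, "dz": 0, "rx": 0, "ry": 0, "rz": 0},
  {"dx": 0, "dy": 0, "dz": 0, "rx": 0, "ry": 0, "rz": 0},
  {"dx": 0, "dy": 0, "dz": 0, "rx": 0, "ry": 0, "rz": 0},
], jaw=-0.2)

```text
time_s: 26.22
ee_pos: [0.4959, -0.0372, 0.0042]
eef_rot: [-0.707, -0.019, 0.019, 0.707]
ft_force: [-0.1, -0.0, -0.4]
gripper_width: 0.599
```

arm_command([
  {"dx": 0, "dy": 0, "dz": 0.12, "rx": 0, "ry": 0, "rz": 0},
  {"dx": 0.005, "dy": 0, "dz": 0.22, "rx": 0, "ry": 0, "rz": 0},
  {"dx": 0.012, "dy": -0.213, "dz": 0.22, "rx": 0, "ry": 0, "rz": 0},
  {"dx": 0.012, "dy": -0.213, "dz": 0.22, "rx": 0, "ry": 0, "rz": 0},
  {"dx": 0.012, "dy": -0.213, "dz": 0.22, "rx": 0, "ry": 0, "rz": 0},
  {"dx": 0.012, "dy": -0.213, "dz": 0.22, "rx": 0, "ry": 0, "rz": 0},
], force=20)

```text
time_s: 26.98
ee_pos: [0.4993, -0.0996, 0.0698]
eef_rot: [-0.706, -0.02, 0.02, 0.707]
ft_force: [0.2, 0.1, 0.6]
gripper_width: 0.598
```

```bash
python3 -c "
from h import *
im,K,T=cam('wrist'); s=robot.state(); print(s['ee_pos'],s['ft_force'],s['time_s'])
g=cv2.medianBlur(cv2.cvtColor(im,cv2.COLOR_RGB2GRAY),5)
p=proj(K,T,[.4993,-.101,.016]); print('expected near ball',p,'centre',proj(K,T,[.4959,-.0372,.016]),'far',proj(K,T,[.492,.027,.016]))
q=proj(K,T,[.4993+.016,-.101,.016]); print('r',q-p)
c=cv2.HoughCircles(g[:,250:400],cv2.HOUGH_GRADIENT,1,50,param1=80,param2=18,minRadius=18,maxRadius=36)
for k in (c[0] if c is not None else []): print(k+[250,0,0],ray(K,T,k[:2]+[250,0],.016).round(4))
"
```

```text
[ 0.49935549 -0.09961606  0.06985521] [ 0.30419115 -0.59182865 -0.61643482] 27.025
expected near ball [319.76162577 265.04808288] centre [320.14267127 155.4869504 ] far [319.65299639  27.15815917]
r [26.86019787  1.4654115 ]
[321.5        157.5         26.70000076] [ 0.4967 -0.0382  0.016 ]
[322.5         27.5         28.79999924] [0.4935 0.0269 0.016 ]
```

arm_command([
  {"dx": 0.002, "dy": -0.009, "dz": -0.1, "rx": 0, "ry": 0, "rz": 0},
  {"dx": 0.002, "dy": -0.009, "dz": -0.19, "rx": 0, "ry": 0, "rz": 0},
  {"dx": 0.002, "dy": -0.009, "dz": -0.219, "rx": 0, "ry": 0, "rz": 0},
  {"dx": 0.002, "dy": -0.009, "dz": -0.219, "rx": 0, "ry": 0, "rz": 0},
  {"dx": 0.002, "dy": -0.009, "dz": -0.219, "rx": 0, "ry": 0, "rz": 0},
])

```text
time_s: 27.65
ee_pos: [0.5008, -0.1037, 0.0052]
eef_rot: [0.707, 0.02, -0.019, -0.707]
ft_force: [0.7, 0.2, 0.3]
gripper_width: 0.605
```

arm_command([
  {"dx": 0, "dy": 0, "dz": 0, "rx": 0, "ry": 0, "rz": 0},
  {"dx": 0, "dy": 0, "dz": 0, "rx": 0, "ry": 0, "rz": 0},
  {"dx": 0, "dy": 0, "dz": 0, "rx": 0, "ry": 0, "rz": 0},
  {"dx": 0, "dy": 0, "dz": 0, "rx": 0, "ry": 0, "rz": 0},
  {"dx": 0, "dy": 0, "dz": 0, "rx": 0, "ry": 0, "rz": 0},
], jaw=1, force=20)

```text
time_s: 28.28
ee_pos: [0.5004, -0.1038, 0.0048]
eef_rot: [-0.707, -0.02, 0.019, 0.707]
ft_force: [-1.2, 0.5, 4.2]
gripper_width: 0.328
```

arm_command([
  {"dx": 0, "dy": 0, "dz": 0.03, "rx": 0, "ry": 0, "rz": 0},
  {"dx": 0, "dy": 0, "dz": 0.06, "rx": 0, "ry": 0, "rz": 0},
  {"dx": 0, "dy": 0, "dz": 0.1, "rx": 0, "ry": 0, "rz": 0},
  {"dx": 0, "dy": 0, "dz": 0.13, "rx": 0, "ry": 0, "rz": 0},
  {"dx": 0, "dy": 0, "dz": 0.13, "rx": 0, "ry": 0, "rz": 0},
  {"dx": 0, "dy": 0, "dz": 0.13, "rx": 0, "ry": 0, "rz": 0},
])

```text
time_s: 29.02
ee_pos: [0.5005, -0.1046, 0.0436]
eef_rot: [0.707, 0.02, -0.019, -0.706]
ft_force: [0.3, -2.0, -1.2]
gripper_width: 0.33
```

```bash
python3 -c "
from h import *
for i in range(5):
  cam('side'); s=robot.state(); print(s['ft_force'],s['moment'])
print(s['ee_pos'])"
```

```text
[ 0.16162785 -2.24768484 -0.24068974] [-0.55107448  0.01734031  0.04264734]
[-0.10489758 -1.35942869 -1.80495944] [-0.61122288  0.00254106  0.01550357]
[ 0.45737241 -1.8987839  -0.33403413] [-0.63272711  0.04107922 -0.01250114]
[ 0.3645888  -1.69574082 -0.83699526] [-0.59476279 -0.05995225 -0.04407265]
[ 0.24626567 -2.05639065 -0.88701436] [-0.6061588  -0.03666383  0.00880906]
[ 0.50035053 -0.10451539  0.04336832]
```

Share of weight at the near ball is about 0.85 N, which fits the light end. I lift in an arc.

arm_command([
  {"dx": 0, "dy": 0.02, "dz": 0.05, "rx": 0, "ry": 0, "rz": 0},
  {"dx": 0, "dy": 0.04, "dz": 0.1, "rx": 0, "ry": 0, "rz": 0},
  {"dx": 0, "dy": 0.07, "dz": 0.15, "rx": 0, "ry": 0, "rz": 0},
  {"dx": 0, "dy": 0.1, "dz": 0.2, "rx": 0, "ry": 0, "rz": 0},
  {"dx": -0.01, "dy": 0.14, "dz": 0.24, "rx": 0, "ry": 0, "rz": 0},
  {"dx": -0.01, "dy": 0.18, "dz": 0.28, "rx": 0, "ry": 0, "rz": 0},
  {"dx": -0.01, "dy": 0.22, "dz": 0.32, "rx": 0, "ry": 0, "rz": 0},
  {"dx": -0.01, "dy": 0.24, "dz": 0.36, "rx": 0, "ry": 0, "rz": 0},
  {"dx": -0.01, "dy": 0.24, "dz": 0.39, "rx": 0, "ry": 0, "rz": 0},
  {"dx": -0.01, "dy": 0.24, "dz": 0.42, "rx": 0, "ry": 0, "rz": 0},
])

```text
time_s: 30.52
ee_pos: [0.4971, -0.0324, 0.17]
eef_rot: [0.707, 0.019, -0.019, -0.707]
ft_force: [-0.4, -0.6, -3.1]
gripper_width: 0.329
```

arm_command([
  {"dx": 0, "dy": 0, "dz": 0.07, "rx": 0, "ry": 0, "rz": 0},
  {"dx": 0, "dy": 0, "dz": 0.15, "rx": 0, "ry": 0, "rz": 0},
  {"dx": 0, "dy": 0, "dz": 0.25, "rx": 0, "ry": 0, "rz": 0},
  {"dx": 0, "dy": 0, "dz": 0.37, "rx": 0, "ry": 0, "rz": 0},
  {"dx": 0, "dy": 0, "dz": 0.37, "rx": 0, "ry": 0, "rz": 0},
  {"dx": 0, "dy": 0, "dz": 0.37, "rx": 0, "ry": 0, "rz": 0},
  {"dx": 0, "dy": 0, "dz": 0.37, "rx": 0, "ry": 0, "rz": 0},
])

```text
time_s: 31.4
ee_pos: [0.496, -0.0318, 0.279]
eef_rot: [-0.707, -0.018, 0.02, 0.707]
ft_force: [-0.3, 0.1, -3.8]
gripper_width: 0.329
```

arm_command([
  {"dx": -0.02, "dy": -0.04, "dz": 0, "rx": 0, "ry": 0, "rz": -0.005},
  {"dx": -0.05, "dy": -0.12, "dz": 0, "rx": 0, "ry": 0, "rz": -0.015},
  {"dx": -0.09, "dy": -0.23, "dz": 0, "rx": 0, "ry": 0, "rz": -0.027},
  {"dx": -0.13, "dy": -0.35, "dz": 0, "rx": 0, "ry": 0, "rz": -0.027},
  {"dx": -0.17, "dy": -0.48, "dz": 0, "rx": 0, "ry": 0, "rz": -0.027},
  {"dx": -0.2, "dy": -0.61, "dz": 0, "rx": 0, "ry": 0, "rz": -0.027},
  {"dx": -0.23, "dy": -0.74, "dz": 0, "rx": 0, "ry": 0, "rz": -0.027},
  {"dx": -0.25, "dy": -0.86, "dz": 0, "rx": 0, "ry": 0, "rz": -0.027},
  {"dx": -0.25, "dy": -0.95, "dz": 0, "rx": 0, "ry": 0, "rz": -0.027},
  {"dx": -0.25, "dy": -1, "dz": 0, "rx": 0, "ry": 0, "rz": -0.027},
])

```text
time_s: 32.65
ee_pos: [0.4207, -0.3338, 0.2801]
eef_rot: [0.707, -0.001, 0.0, -0.707]
ft_force: [-0.2, -0.6, -3.4]
gripper_width: 0.33
```

arm_command([
  {"dx": 0, "dy": 0, "dz": 0, "rx": 0, "ry": 0, "rz": 0},
  {"dx": 0, "dy": 0, "dz": 0, "rx": 0, "ry": 0, "rz": 0},
  {"dx": 0, "dy": 0, "dz": 0, "rx": 0, "ry": 0, "rz": 0},
  {"dx": 0, "dy": 0, "dz": 0, "rx": 0, "ry": 0, "rz": 0},
])

```text
time_s: 33.15
ee_pos: [0.4225, -0.331, 0.2806]
eef_rot: [-0.707, -0.001, 0.001, 0.707]
ft_force: [-0.0, -0.2, -3.2]
gripper_width: 0.329
```

```bash
cat > t3.py <<'E'
from h import *
im,K,T=cam("side"); s=robot.state(); t=s["ee_pos"]; print(s["time_s"],t,s["ft_force"],s["moment"])
c=-T[:3,:3].T@T[:3,3]
def pl(q):
    d=ray(K,T,q,0)-c; return c+d*(t[0]-c[0])/d[0]
g=cv2.resize(cv2.cvtColor(im,cv2.COLOR_RGB2GRAY),None,fx=3,fy=3,interpolation=cv2.INTER_CUBIC)
top=proj(K,T,[t[0],t[1],t[2]+.014]); bot=proj(K,T,[t[0],t[1],t[2]-.114]); mid=(top+bot)/2; print("exp",top,mid,bot)
r=np.linalg.norm(proj(K,T,[t[0],t[1],t[2]-.098])-bot)*3; print("r",r/3)
x0,y0,x1,y1=[int(v*3) for v in(min(top[0],bot[0])-35,top[1]-12,max(top[0],bot[0])+35,bot[1]+25)]
cc=cv2.HoughCircles(cv2.medianBlur(g[max(y0,0):y1,x0:x1],5),cv2.HOUGH_GRADIENT,1,30,param1=60,param2=16,minRadius=int(r*.75),maxRadius=int(r*1.25))
for k in (cc[0][:8] if cc is not None else []):
    q=(k[:2]+[x0,max(y0,0)])/3; print(q.round(1),(k[2]/3).round(1),pl(q).round(4))
save("t3.png",im)
E
python3 t3.py
```

```text
33.2 [ 0.42240895 -0.33119959  0.28057096] [-0.57356043  0.64408019 -3.67096681] [-0.06682896  0.05831829  0.06727288]
exp [381.89384531 248.26030293] [378.4558137  288.22786668] [375.01778209 328.19543044]
r 9.213882385717055
```

```bash
cat > t4.py <<'E'
from h import *
im,K,T=cam("side"); s=robot.state(); t=s["ee_pos"]; print(s["time_s"],t,s["ft_force"])
c=-T[:3,:3].T@T[:3,3]
def pl(q):
    d=ray(K,T,q,0)-c; return c+d*(t[0]-c[0])/d[0]
h=cv2.cvtColor(im,cv2.COLOR_RGB2HSV); 
# rows of widths: not table grey, not red
top=proj(K,T,[t[0],t[1],t[2]+.014]); bot=proj(K,T,[t[0],t[1],t[2]-.114])
for v in range(int(top[1])-10,int(bot[1])+26,4):
    row=im[v,int(bot[0])-30:int(bot[0])+34:2]; print(v,int(bot[0])-30," ".join("R" if p[0]>1.5*int(p[1]) else "%d"%(int(p.mean())//10) for p in row.astype(int)))
E
python3 t4.py
```

```text
33.25 [ 0.42236663 -0.33134033  0.28057586] [-0.40734117  1.51176904 -3.77913485]
238 345 17 17 17 17 17 17 16 13 13 13 13 15 15 15 15 16 17 17 17 17 17 17 8 4 5 5 4 15 15 15 15 17
242 345 17 17 17 17 17 17 15 13 13 13 13 15 15 15 15 12 14 14 14 14 14 13 8 4 5 5 8 15 15 15 16 17
246 345 17 17 17 17 17 17 15 13 13 13 12 15 15 15 15 14 15 15 16 15 15 14 15 14 5 5 10 15 15 15 17 17
250 345 17 17 17 17 17 16 15 13 13 13 13 15 15 15 13 15 16 16 16 16 16 15 15 14 13 4 14 15 15 15 17 17
254 345 17 16 16 17 17 17 15 13 13 13 14 15 15 15 11 15 16 16 16 17 16 16 15 15 14 4 15 15 16 17 16 17
258 345 16 16 17 16 17 17 17 17 14 13 15 15 15 15 12 15 15 16 16 15 16 15 15 14 15 10 15 17 16 21 21 21
262 345 17 17 16 16 16 16 16 16 14 13 15 15 15 15 13 14 14 15 15 15 15 14 13 15 16 17 16 16 15 11 13 17
266 345 17 17 16 16 16 16 16 17 16 16 13 15 14 15 16 16 15 15 14 15 14 14 14 14 15 16 16 16 16 16 17 16
270 345 16 16 16 16 17 17 17 16 16 16 15 14 13 15 14 14 14 14 14 14 14 14 15 14 14 14 17 16 17 16 16 16
274 345 16 16 16 16 16 16 16 17 17 17 14 16 14 13 15 15 15 15 14 13 14 15 16 16 17 16 16 16 16 1
[... 1246 characters left out ...]
 16 16 17
326 345 17 17 17 17 17 14 14 15 15 15 16 16 16 15 15 13 17 17 17 17 17 17 17 17 17 17 16 17 17 16 16 17
330 345 17 17 17 17 17 17 16 13 13 14 14 14 14 13 15 16 16 17 16 16 17 16 16 17 17 17 17 16 16 16 16 16
334 345 16 17 17 17 17 17 16 16 16 16 17 17 17 17 16 17 16 16 16 16 16 17 17 16 16 16 16 16 16 16 16 17
338 345 17 17 17 17 16 17 16 16 16 16 16 17 16 16 17 17 16 16 16 16 16 16 16 17 17 16 16 17 17 17 16 R
342 345 16 16 16 16 16 16 17 17 17 17 17 16 16 16 16 17 16 16 16 16 17 17 17 16 17 R R R R R R R
346 345 17 17 16 16 17 17 16 16 16 16 16 16 16 16 17 16 16 16 16 16 R R R R R R R R R R R R
350 345 16 17 16 17 16 16 16 17 17 16 17 17 17 17 15 R R R R R R R R R R R R R R R R R
```

```bash
python3 -c "
exec(open('t4.py').read().split('# rows')[0])
for q in ((366,321.5),(374,289),(384,252.5)): print(pl(q).round(4))"
```

```text
33.3 [ 0.42231173 -0.3314694   0.28055746] [-0.45528685 -0.21479542 -4.29235368]
[ 0.4223 -0.3092  0.1602]
[ 0.4223 -0.3218  0.2255]
[ 0.4223 -0.3364  0.2918]
```

arm_command([
  {"dx": -0.005, "dy": -0.04, "dz": 0, "rx": 0, "ry": 0, "rz": 0},
  {"dx": -0.005, "dy": -0.04, "dz": -0.06, "rx": 0, "ry": 0, "rz": 0},
  {"dx": -0.005, "dy": -0.04, "dz": -0.13, "rx": 0, "ry": 0, "rz": 0},
  {"dx": -0.005, "dy": -0.04, "dz": -0.2, "rx": 0, "ry": 0, "rz": 0},
  {"dx": -0.005, "dy": -0.04, "dz": -0.25, "rx": 0, "ry": 0, "rz": 0},
  {"dx": -0.005, "dy": -0.04, "dz": -0.27, "rx": 0, "ry": 0, "rz": 0},
  {"dx": -0.005, "dy": -0.04, "dz": -0.27, "rx": 0, "ry": 0, "rz": 0},
])

```text
time_s: 34.17
ee_pos: [0.4207, -0.3441, 0.1994]
eef_rot: [0.707, 0.0, -0.0, -0.707]
ft_force: [0.2, 0.5, -3.5]
gripper_width: 0.33
```

```bash
python3 look.py ivory l6.png .42 -.335 .1
```

```text
34.275 [ 0.42104608 -0.34431766  0.20008515] [-0.13089635  0.60483968 -4.78654707] [-0.09067227  0.10555563  0.00680406] 0.3263123715603078 [ 0.31065529  0.52303077  0.48731597  1.83235502 -0.31341643  0.8614913
  0.94977496]
jaw [1.    0.001 0.001] moment along jaw -0.09055986697250067
```

View pics/l6.png

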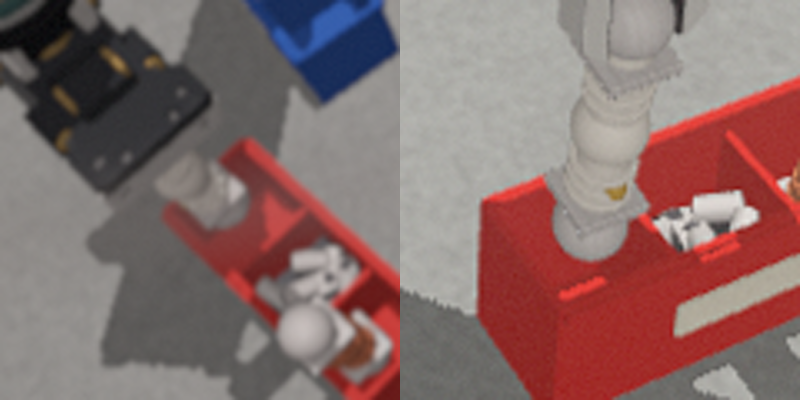

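The ivory ball at (590,228) is entering the near compartment between the end wall and the divider. I continue down, stopping on contact.

arm_command([
  {"dx": 0, "dy": 0, "dz": -0.04, "rx": 0, "ry": 0, "rz": 0},
  {"dx": 0, "dy": 0, "dz": -0.08, "rx": 0, "ry": 0, "rz": 0},
  {"dx": 0, "dy": 0, "dz": -0.12, "rx": 0, "ry": 0, "rz": 0},
  {"dx": 0, "dy": 0, "dz": -0.15, "rx": 0, "ry": 0, "rz": 0},
  {"dx": 0, "dy": 0, "dz": -0.18, "rx": 0, "ry": 0, "rz": 0},
  {"dx": 0, "dy": 0, "dz": -0.18, "rx": 0, "ry": 0, "rz": 0},
])

```text
time_s: 35.02
ee_pos: [0.4203, -0.3436, 0.1447]
eef_rot: [-0.707, 0.0, 0.001, 0.707]
ft_force: [0.8, -0.1, -3.4]
gripper_width: 0.326
```

arm_command([
  {"dx": 0, "dy": 0, "dz": -0.01, "rx": 0, "ry": 0, "rz": 0},
  {"dx": 0, "dy": 0, "dz": -0.017, "rx": 0, "ry": 0, "rz": 0},
  {"dx": 0, "dy": 0, "dz": -0.017, "rx": 0, "ry": 0, "rz": 0},
])

```text
time_s: 35.4
ee_pos: [0.4207, -0.3438, 0.1404]
eef_rot: [-0.707, -0.0, 0.0, 0.707]
ft_force: [-0.8, 0.1, -3.8]
gripper_width: 0.328
```

arm_command([
  {"dx": 0, "dy": 0, "dz": -0.007, "rx": 0, "ry": 0, "rz": 0},
  {"dx": 0, "dy": 0, "dz": -0.01, "rx": 0, "ry": 0, "rz": 0},
  {"dx": 0, "dy": 0, "dz": -0.01, "rx": 0, "ry": 0, "rz": 0},
])

```text
time_s: 35.78
ee_pos: [0.4211, -0.3448, 0.1381]
eef_rot: [0.708, 0.001, 0.0, -0.707]
ft_force: [0.3, -0.4, 2.9]
gripper_width: 0.327
```

On the floor (force reversed to +2.9 N at TCP z 0.138, as for brown). I release and rise.

arm_command([
  {"dx": 0, "dy": 0, "dz": 0, "rx": 0, "ry": 0, "rz": 0},
  {"dx": 0, "dy": 0, "dz": 0, "rx": 0, "ry": 0, "rz": 0},
  {"dx": 0, "dy": 0, "dz": 0, "rx": 0, "ry": 0, "rz": 0},
  {"dx": 0, "dy": 0, "dz": 0, "rx": 0, "ry": 0, "rz": 0},
], jaw=-0.2)

```text
time_s: 36.28
ee_pos: [0.4207, -0.3437, 0.1373]
eef_rot: [-0.707, -0.0, 0.0, 0.707]
ft_force: [1.1, 0.4, 0.1]
gripper_width: 0.598
```

arm_command([
  {"dx": 0, "dy": 0, "dz": 0.1, "rx": 0, "ry": 0, "rz": 0},
  {"dx": 0, "dy": 0, "dz": 0.25, "rx": 0, "ry": 0, "rz": 0},
  {"dx": 0, "dy": 0, "dz": 0.4, "rx": 0, "ry": 0, "rz": 0},
  {"dx": 0, "dy": 0.2, "dz": 0.45, "rx": 0, "ry": 0, "rz": 0},
  {"dx": 0, "dy": 0.4, "dz": 0.45, "rx": 0, "ry": 0, "rz": 0},
  {"dx": 0, "dy": 0.6, "dz": 0.45, "rx": 0, "ry": 0, "rz": 0},
  {"dx": 0, "dy": 0.6, "dz": 0.45, "rx": 0, "ry": 0, "rz": 0},
  {"dx": 0, "dy": 0.6, "dz": 0.45, "rx": 0, "ry": 0, "rz": 0},
])

```text
time_s: 37.28
ee_pos: [0.4208, -0.1644, 0.2726]
eef_rot: [0.707, 0.001, -0.0, -0.707]
ft_force: [-0.6, -0.8, 0.1]
gripper_width: 0.599
```

Run:
```python
from h import *
from scipy.ndimage import center_of_mass
s=robot.state(); print(s["time_s"],s["ee_pos"],s["ft_force"])
# top balls: pale blobs against red/grey, circles in side & scene, then triangulate
C={}
for n in("side","scene"):
    im,K,T=cam(n); C[n]=(K,T); P=[proj(K,T,p) for x in(.4207,.5433) for p in([x,-.335,.14],)]
    r=np.linalg.norm(proj(K,T,[.436,-.335,.14])-proj(K,T,[.42,-.335,.14]))
    f=6; g=cv2.resize(cv2.cvtColor(im,cv2.COLOR_RGB2GRAY),None,fx=f,fy=f,interpolation=cv2.INTER_CUBIC)
    for k,p in zip(("near","far"),P):
        x,y=[max(int(v*f)-32*f,0) for v in p]; w=cv2.GaussianBlur(g[y:y+64*f,x:x+64*f],(0,0),2)
        c=cv2.HoughCircles(w,cv2.HOUGH_GRADIENT_ALT,1.5,40,param1=80,param2=.6,minRadius=int(r*f*.7),maxRadius=int(r*f*1.4))
        print(n,k,"exp",p.round(1),"r",r.round(1),[] if c is None else ((c[0][:3,:3]+[x,y,0])/f).round(1).tolist())
```

```text
37.275 [ 0.42082556 -0.16436696  0.27261657] [-0.57588262 -0.79907917  0.07407259]
side near exp [374.1 345.2] r 11.0 []
side far exp [449.2 317.2] r 11.0 []
scene near exp [146.5 317. ] r 7.2 []
scene far exp [187.5 356.6] r 7.2 []
```

Run:
```python
from h import *
C={};D={}
for n in("side","scene"):
    im,K,T=cam(n); C[n]=K@T[:3]
    for k,x0 in(("near",.4207),("far",.5433)):
        p=proj(K,T,[x0,-.335,.14]); r=np.linalg.norm(proj(K,T,[x0+.016,-.335,.14])-p)
        f=4; g=cv2.resize(cv2.cvtColor(im,cv2.COLOR_RGB2GRAY),None,fx=f,fy=f,interpolation=cv2.INTER_CUBIC)
        x,y=[max(int(v*f)-26*f,0) for v in p]; w=cv2.GaussianBlur(g[y:y+52*f,x:x+52*f],(0,0),2.5)
        c=cv2.HoughCircles(w,cv2.HOUGH_GRADIENT,1,40,param1=40,param2=10,minRadius=int(r*f*.8),maxRadius=int(r*f*1.3))
        c=[] if c is None else (c[0][:4,:3]+[x,y,0])/f; D[n,k]=c
        print(n,k,p.round(1),r.round(1),np.round(c,1).tolist())
for k in("near","far"):
    for a in D["scene",k]:
        for b in D["side",k]:
            X=cv2.triangulatePoints(C["scene"],C["side"],a[:2].reshape(2,1).copy(),b[:2].reshape(2,1).copy())[:,0]; X=X[:3]/X[3]
            e=sum(np.linalg.norm((lambda q:q[:2]/q[2])(C[n]@np.r_[X,1])-o[:2]) for n,o in(("scene",a),("side",b)))
            if e<6: print(k,X.round(4),"reproj",round(e,1))
```

```text
side near [374.1 345.2] 11.0 [[380.9, 351.1, 12.1], [356.1, 362.6, 9.9], [359.6, 342.6, 11.2], [378.9, 362.4, 11.3]]
side far [449.2 317.2] 9.8 [[458.9, 319.9, 11.4], [438.9, 337.9, 12.3]]
scene near [146.5 317. ] 7.2 [[155.1, 332.1, 6.7], [142.1, 323.6, 6.8]]
scene far [187.5 356.6] 7.8 [[199.4, 351.4, 8.4], [182.9, 362.4, 7.6], [196.4, 365.4, 8.7], [186.9, 341.9, 7.5]]
near [ 0.4237 -0.3484  0.1392] reproj 1.4
near [ 0.4183 -0.3505  0.1247] reproj 2.2
far [ 0.5478 -0.349   0.145 ] reproj 0.8
far [ 0.5286 -0.3424  0.1105] reproj 5.8
far [ 0.5631 -0.3344  0.1264] reproj 0.2
```

Both top balls triangulate where standing insulators must have them: near (0.424, -0.348, 0.139), far (0.548, -0.349, 0.145), against about 0.144 m for a slight lean. The arm is clear.

```bash
python3 -c "
from plant import robot
print(robot.hand_in()); print(robot.state()['time_s'])"
```

```text
the job is handed in; nothing more can be done
None
the job is handed in; nothing more can be done
```

I lifted each insulator by its middle ball with a 60 N grip and laid it down again. I then took it by its light end ball at 20 N and lowered it heavy end down into the red bin. Brown is in the far outer compartment and ivory in the near one. The job was handed in at about 37 s of the 72 s allowed.

**Heavy ends:** the moment about the jaw axis put the heavy end at +y for both: about -0.16 N m for brown and -0.14 for ivory, against an unloaded reading of about -0.04. The small vertical force, under 1 N on average, when I first raised each light end agreed. Brown's far ball also sat slightly lower in the picture.

**Last checks:**
- Triangulated from two views, the top balls are at (0.548, -0.349, 0.145) for brown and (0.424, -0.348, 0.139) for ivory. A slight lean should put them near z = 0.144.
- After rising, the wrist read almost no force, and the arm ended clear of everything.

**Failed or disagreed:**
- The first circle searches found nothing. The looser search gave the points above among other candidates (three of them reprojecting about as well), and I chose those that fitted the heights.
- After release I saw brown in a picture, but I confirmed ivory only by these numbers, because all 12 picture views were used.
- While lowering brown, I pressed it on the floor with about 23 N, then backed off before letting go.
- I did not measure the bystanders' positions at the end.

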